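# Pack a chocolate box into the squeeze-catch courier case

## Robot

A 7-joint arm with a two-finger parallel gripper is mounted at the origin on a cart in front of the work surface, level with it; the furniture and walls round the work are solid. World frame = base frame: x ahead of the robot, y to its left, z up, the work surface at z = 0. Lengths are in m, angles in rad, forces in N, time in s.
With the tool pointing down it reaches from about 0.425 to 1.025 m from the base axis. Payload 9.4 kg.
Tool frame: the origin (TCP) lies on the centre line of the jaws, within the pads' length; the fingertips stand 14 mm ahead of it and the grasp point (between the pads) lies 5 mm behind it (robot.finger_overhang is the distance from the TCP to the fingertips, in m); z points along the fingers, y is the line along which they close (so a half turn about z gives the same grasp; the last joint's range is limited). The gripper opens to 93 mm and grips with 3 to 60 N. Pads are 15 mm wide; open, the fingers measure 128 mm over their backs; the gripper's body (75 mm by 188 mm) begins 65 mm behind the grasp point.
Start: joints at [-1.364, 0.599, -0.003, 1.599, 0.002, 0.943, -0.08], TCP at [0.203, 0.696, 0.233] pointing down, gripper open.
Joint ranges: [-2.57, 2.57], [-0.35, 1.97], [-1.29, 1.29], [0.11, 2.56], [-1.05, 4.19], [0.11, 1.86], [-2.63, 2.63]. Speed limits (rad/s): [2.22, 2.22, 3.01, 3.01, 3.14, 3.14, 3.14].

## Interface

Orientations are given as [roll, pitch, yaw] about the fixed x, y, z axes, in that order (R = Rz(yaw) Ry(pitch) Rx(roll)).
In Python, from plant import monitor, viewer, workorder, robot gives the robot as it stands. The module is installed in compiled form; this text tells all that it offers.
- The arm moves only by the shell command python3 -m creep 'ROWS'. ROWS is JSON, a list of rows, each an object of numbers: "wx", "wy", "wz": the turn, a rotation vector about the tool's x, y, z in rad; "x", "y", "z": the shift along the tool's x, y, z in m; "fingers": the finger opening in m, from 0 to 0.093. A call has 1 to 10 rows; each row shifts and turns the commanded pose from where the row before left it, along the tool's axes as they then stand; what a row does not reach is not made up. A row lasts 1/8 s, in which the tool goes at most 62.5 mm and 10.7 degrees, less where a joint would pass 70% of its speed; a pose out of reach is approached as far as the arm can. A call is refused whole if a number of a shift passes 0.0625 or a number of a turn 0.188, either way. A call with a gripper value outside its range is refused whole. The fingers move at their own pace and stop on an object; the grip force is fixed at half the most. Time passes only in rows, so rows that do not move let the fingers close. It gives the time, the measured TCP pose, the force, the opening and the grip force at its end, in the units of the state.
- monitor.observe(): the state, without advancing time (a new reading comes with each control period).
- viewer.read_camera(name): name is "scene" or "side" or "wrist"; returns (picture, depth): 384x512x3 uint8, blue, green, red; 384x512 float32, m along the optical axis (not along the pixel's ray), 0 where there is no reading.
- viewer.camera_model(name): a dict with "mtx" (3x3 intrinsics, pixels), "R" (3x3) and "t" (3): a world point X has camera coordinates R X + t; the wrist camera has in their place "tool_from_camera" (4x4, takes a point from camera to tool coordinates, whose origin is the TCP and whose axes are the flange's). Camera axes: x right, y down, z forward; pixel columns grow to the right and rows downward; lengths in m; the calibration is good to about 2 mm. A picture is of the moment at which its call begins: read the wrist's pose just before it. camera_model takes no time and is no camera call.
- workorder.sign_off(): hands the job in; it is judged then, once.
The state is a dict: "t": time; "q": joint angles; "qvel": joint speeds; "effort": joint torques, N m; "position": TCP position; "eef_rot": TCP orientation; "ft_force": force on the tool from outside, world axes, zero at the start; "ft_torque": the same for the moment, N m; "grip_width": opening from 0.0 (shut) to 1.0 (fully open); "grip_force": force on a finger pad.
Only numpy, scipy, OpenCV 4.12 (cv2) and the standard library are available. Lean on these libraries where they do the work, as an engineer would, in place of code of your own. Each camera call takes 0.05 s, during which the arm holds its last target. There are 200 camera calls.

## Task

Pack the small chocolate box that lies on the scale into the walnut courier case: squeeze the two buttons of the case's catch together so that its lid springs open, lift the inner flap back by its tab until it stays open, and lay the box gently, label up, flat on the floor of the case between the two side pads. Then fold the inner flap down over it and, after that, push the lid shut until the catch holds it. Do not knock over or shove the cup, the bean dish or the price sign.

Things in the scene. Friction and masses are not known exactly. Their poses are not given: they have to be found in the camera images.
- case: walnut courier case, 138 mm (its x) by 142 mm (its y), rim 54 mm high (80.5 mm with the shut lid), fixed. Origin: centre of its underside; x points to the lid's hinge side (away from the robot at yaw 0), y to its left, z up. Walls 6 mm, inside 126 x 130 mm. The catch housing, dark metal, 40 mm wide (y), stands on the front (-x) wall from x = -69 to -107 mm, z = 21 to 53 mm.
- case_in (a point): centre of the case's inner floor, 8 mm above the case's origin. Two felt side pads, 9 mm high, run along the case's x on the left and right of the floor and leave a lane 72 mm wide (y -36 to +36 mm) for the box.
- catch (a point): point midway between the two brass catch buttons, x = -91, y = 0, z = 40 mm in the case's frame. The buttons stand on the left and right side of the housing, each 20 mm long (x) and 18 mm high; outer faces 56 mm apart, 45 mm when both are fully pressed. 12 mm are free between a button's rear end and the case's front wall.
- button_left (a joint): travel of the catch button on the case's +y side, m: 0 = out, 0.0055 = fully pressed towards the middle; spring 2 N at first, 4.8 N fully pressed. The lid is freed only while both buttons are pressed by about 3.5 mm or more at the same time.
- button_right (a joint): the same for the button on the case's -y side
- lid (a joint): angle of the lid, rad: 0 to 0.01 = shut and caught, 1.75 = fully open; hinged along y on the back (+x) rim. Once free, a spring (about 0.2 N m) swings it up to its stop in about 1.5 s, if nothing is in its way, and holds it there. To shut, push it down against the spring and press its front edge down past 0 (about 8 N) until the catch snaps; it stops at -0.015.
- lid_hinge (a point): middle of the lid's hinge line, x = 69, y = 0, z = 56.5 mm in the case's frame
- lid_edge (a point): middle of the lid's free (front) edge, on its outer (top) face; 138 mm from the hinge line. The lid is a hollow tray, 138 x 142 mm and 24 mm deep; its rim lies in the plane of the hinge line, its outer face 24 mm from it.
- flap (a joint): angle of the plywood inner flap, rad: 0 = folded down flat under the lid, 1.85 = fully open, leaning outward over the case's right wall. Light (60 g) and without a spring: past upright it falls open, before that it falls shut.
- flap_hinge (a point): middle of the flap's hinge line, along the case's x inside the right (-y) wall: x = 0, y = -63, z = 50 mm in the case's frame
- flap_edge (a point): middle of the flap's free edge (brass bead), 108 mm from its hinge line. The flap is 120 mm long (x) and 4 mm thick.
- flap_pull (a point): middle of the top end of the flap's wooden pull tab: an upright tab on the flap's upper face, 26 mm long (along the case's x), 8 mm thick and 18 mm high, 90 mm from the hinge line and 22 mm in front of the middle (x = -22 mm; its top is 20 mm above the flap's hinge plane). On the open flap it points outward (to the right).
- choc_box: small kraft chocolate box, 62 mm (x) by 110 mm (y) by 34 mm high, about 0.1 kg, lying label up on the scale. Origin: centre of its underside. It fits the case only with its long side along the case's x.
- scale: flat pocket scale, 125 mm (x) by 150 mm (y), 29 mm high, fixed; origin: centre of its underside. The chocolate box lies on its top.
- cup: bystander: white tasting cup with an ear, 60 x 77 mm, 52 mm high; origin at its underside
- dish: bystander: white dish of beans, 68 mm across, 42 mm high; origin: centre of its underside. Behind and above it leans a fixed round wooden sign on the rear rail (world x above 0.67 m, y -0.17 to -0.42 m, up to 0.3 m high): keep the arm clear of that
- sign: bystander: price card in a wooden block, 24 x 78 mm, 62 mm high; origin: centre of its underside
- hot_pot: tall copper pot on a black foot, left of the case: fixed, 278 mm high, body 150 mm and foot 180 mm across, with a tap towards the robot. Not part of the job: keep the arm clear of it.

How it is judged:
By the outcome, as a careful person would: the job done as asked, in the order asked, and still so for the second after the job is handed in, with the robot touching nothing.
It also fails if it takes over 72 s, if anything falls off the work surface, if the arm or the gripper's body presses on something with over 40 N, if the wrist force passes 120 N, or if a joint passes its speed limit or range.

## Working session

There is one attempt and no reset: what is moved stays moved. The work goes in short steps, Python scripts to look and compute and a shell command to move; the robot and the scene stay as the last step left them, time stands still between calls to the robot, and variables do not carry over. Pictures are saved under pics/ and viewed, at most 11 in all, crops included, and the job is handed in when it is done.

```bash
mkdir -p pics; cat > h.py <<'E'
import numpy as np, cv2
from plant import monitor, viewer, workorder, robot
from scipy.spatial.transform import Rotation as Ro
def cam(n):
    s=monitor.observe(); im,d=viewer.read_camera(n); m=viewer.camera_model(n); K=np.array(m["mtx"])
    if n=="wrist":
        T=np.eye(4);T[:3,:3]=Ro.from_euler('xyz',s["eef_rot"]).as_matrix();T[:3,3]=s["position"];C=T@np.array(m["tool_from_camera"])
    else:
        C=np.eye(4);R=np.array(m["R"]);C[:3,:3]=R.T;C[:3,3]=-R.T@np.array(m["t"])
    return im,d,K,C
def pts(d,K,C):
    v,u=np.mgrid[:d.shape[0],:d.shape[1]]
    P=np.stack([(u-K[0,2])/K[0,0]*d,(v-K[1,2])/K[1,1]*d,d],-1)
    return P@C[:3,:3].T+C[:3,3]
def st():
    s=monitor.observe();print({k:np.round(s[k],4).tolist() for k in("t","position","eef_rot","ft_force","grip_width","grip_force","q")})
    print("R",np.round(Ro.from_euler('xyz',s["eef_rot"]).as_matrix(),3).tolist())
def world2tool(target,rpy=None):
    s=monitor.observe();R=Ro.from_euler('xyz',s["eef_rot"])
    print("shift",np.round(R.inv().apply(np.array(target)-s["position"]),4))
    if rpy is not None: print("turn",np.round((R.inv()*Ro.from_euler('xyz',rpy)).as_rotvec(),3))
E
python3 - <<'E'
from h import *
st()
for n in("scene","side"):
    im,d,K,C=cam(n);cv2.imwrite(f"pics/{n}0.png",im);np.savez(f"{n}0.npz",im=im,P=pts(d,K,C),d=d);print(n,C.round(3).tolist(),K.round(1).tolist())
m=viewer.camera_model("wrist");print(m["tool_from_camera"],robot.finger_overhang)
E
```

```text
{'t': 0.0, 'position': [0.2029, 0.6955, 0.2317], 'eef_rot': [-3.14, 0.0001, 2.8579], 'ft_force': [-0.0723, 0.2505, -0.2116], 'grip_width': 0.9998, 'grip_force': 0.0, 'q': [-1.3637, 0.6002, -0.0026, 1.6001, 0.0018, 0.9429, -0.0798]}
R [[-0.96, 0.28, -0.0], [0.28, 0.96, -0.002], [-0.0, -0.002, -1.0]]
scene [[0.445, -0.539, 0.715, -0.156], [-0.896, -0.27, 0.354, -0.479], [0.002, -0.798, -0.603, 0.667], [0.0, 0.0, 0.0, 1.0]] [[380.3, 0.0, 245.2], [0.0, 380.3, 196.7], [0.0, 0.0, 1.0]]
side [[0.799, -0.333, 0.5, 0.072], [-0.601, -0.437, 0.669, -0.769], [-0.004, -0.836, -0.549, 0.624], [0.0, 0.0, 0.0, 1.0]] [[362.7, 0.0, 257.9], [0.0, 362.7, 185.3], [0.0, 0.0, 1.0]]
[[ 9.04451413e-04 -9.64217617e-01 -2.65110483e-01  7.30189144e-02]
 [ 9.99998848e-01  5.49006830e-04  1.41483773e-03  1.40250063e-04]
 [-1.21866400e-03 -2.65111457e-01  9.64217004e-01 -1.51108966e-01]
 [ 0.00000000e+00  0.00000000e+00  0.00000000e+00  1.00000000e+00]] 0.014
```

View pics/scene0.png

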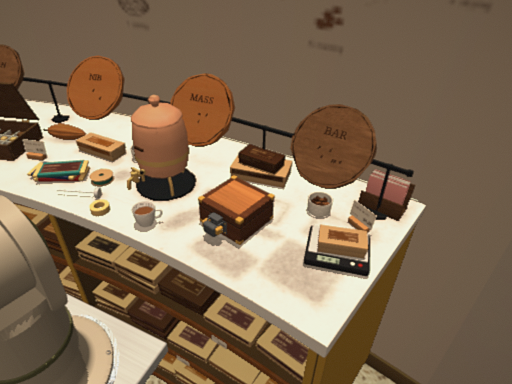

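View pics/side0.png

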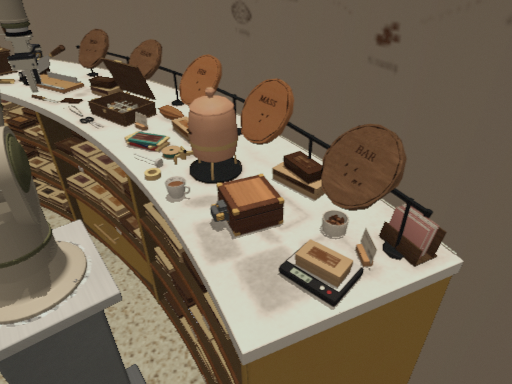

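The scene view shows the case at about (237,208) with its catch at (213,224), the box on the scale at (343,240), the cup at (146,215), the dish at (320,205) and the pot at (160,150). In the side view the case is at (250,203) and the box at (323,262).

```bash
python3 - <<'E'
from h import *
def rect(p,name):
    r=cv2.minAreaRect((p[:,:2]*1000).astype(np.float32)); 
    print(name,len(p),np.round(r[0],1),np.round(r[1],1),round(r[2],1),"z",np.round(np.median(p[:,2]),4), "mean",p.mean(0).round(4))
for n,boxes in {"scene":dict(case=(195,172,280,245),box=(315,222,372,262),catch=(200,210,230,240),cup=(130,202,165,232),dish=(305,190,335,220),sign=(347,200,378,230)),
 "side":dict(case=(212,172,290,235),box=(290,238,355,285),catch=(210,195,232,226),cup=(162,174,192,202),dish=(318,207,350,240),sign=(352,228,380,268))}.items():
    z=np.load(n+"0.npz");P=z["P"]
    for k,(a,b,c,e) in boxes.items():
        p=P[b:e,a:c].reshape(-1,3)
        lo,hi=dict(case=(.074,.09),box=(.057,.07),catch=(.047,.058)).get(k,(.025,.07))
        p=p[(p[:,2]>lo)&(p[:,2]<hi)&(p[:,0]>.2)]; 
        if k=="catch":
            print(np.c_[np.percentile(p,[5,50,95],axis=0)].round(3).tolist()) if len(p) else 0
        if len(p): rect(p,n+" "+k)
E
```

```text
scene case 1962 [ 530.1 -113.8] [144.7 140.7] 75.6 z 0.0823 mean [ 0.5227 -0.1175  0.082 ]
scene box 955 [ 527.3 -394.4] [ 64.5 110. ] 14.8 z 0.0635 mean [ 0.524  -0.3956  0.0633]
[[0.427, -0.124, 0.048], [0.441, -0.098, 0.052], [0.474, -0.061, 0.056]]
scene catch 206 [449.3 -83.8] [92.4 43. ] 76.8 z 0.0521 mean [ 0.4452 -0.0948  0.0519]
scene cup 438 [413.8  94. ] [66.7 59.7] 83.2 z 0.0395 mean [0.4145 0.0945 0.041 ]
scene dish 380 [ 672.4 -297.2] [67.  69.7] 88.0 z 0.0331 mean [ 0.6728 -0.2973  0.0337]
scene sign 391 [ 649.2 -416. ] [186.5  63.3] 5.3 z 0.0431 mean [ 0.6608 -0.4166  0.0436]
side case 1655 [ 529.4 -115.9] [147.  139.5] 75.9 z 0.0803 mean [ 0.5248 -0.122   0.0801]
side box 1126 [ 527.1 -395.9] [ 65.  110.7] 13.8 z 0.0623 mean [ 0.5247 -0.399   0.0622]
[[0.428, -0.134, 0.047], [0.441, -0.105, 0.051], [0.473, -0.06, 0.055]]
side catch 136 [446.5 -90.5] [109.1  39.5] 75.9 z 0.0506 mean [ 0.4438 -0.1     0.0507]
side cup 312 [412.7  92.3] [70.  58.1] 86.4 z 0.0389 mean [0.4139 0.0944 0.0395]
side dish 394 [ 671.4 -298.5] [68.8 66.4] 42.6 z 0.0323 mean [ 0.6716 -0.2995  0.0331]
side sign 283 [ 631.2 -429.9] [125.4  41.5] 27.8 z 0.042 mean [ 0.6463 -0.4205  0.0425]
```

```bash
python3 - <<'E'
from h import *
for n,(a,b,c,e) in {"scene":(120,90,200,200),"side":(160,85,246,185)}.items():
    P=np.load(n+"0.npz")["P"];p=P[b:e,a:c].reshape(-1,3)
    p=p[(p[:,0]>.3)&(p[:,0]<.8)]
    for lo,hi in((.03,.05),(.05,.1),(.1,.15),(.15,.2),(.2,.25),(.25,.3)):
        q=p[(p[:,2]>lo)&(p[:,2]<hi)];print(n,lo,np.percentile(q,[2,98],axis=0).round(3).tolist() if len(q) else 0)
    P=P.reshape(-1,3);q=P[(P[:,0]>.3)&(P[:,0]<.62)&(P[:,1]>.05)&(P[:,1]<.75)&(P[:,2]>.1)&(P[:,2]<.4)];h=q[:,1]
    for y in np.arange(.05,.75,.1):
        k=q[(h>=y)&(h<y+.1)];print(round(y,2),len(k),k.min(0).round(2) if len(k) else 0,k.max(0).round(2) if len(k) else 0)
E
python3 -c "
import sys;sys.path.insert(0,'.')
from h import *
world2tool([0.42,0.30,0.25]);world2tool([0.42,-0.088,0.25])"
```

```text
scene 0.03 [[0.538, 0.098, 0.03], [0.678, 0.401, 0.047]]
scene 0.05 [[0.454, 0.082, 0.06], [0.731, 0.179, 0.099]]
scene 0.1 [[0.476, 0.078, 0.101], [0.776, 0.399, 0.149]]
scene 0.15 [[0.51, 0.08, 0.151], [0.798, 0.455, 0.199]]
scene 0.2 [[0.518, 0.086, 0.201], [0.625, 0.197, 0.249]]
scene 0.25 [[0.565, 0.133, 0.25], [0.599, 0.17, 0.282]]
0.05 2517 [0.47 0.08 0.1 ] [0.62 0.15 0.28]
0.15 843 [0.47 0.15 0.1 ] [0.62 0.22 0.28]
0.25 0 0 0
0.35 0 0 0
0.45 0 0 0
0.55 0 0 0
0.65 310 [0.56 0.71 0.1 ] [0.62 0.75 0.23]
side 0.03 [[0.399, 0.094, 0.03], [0.69, 0.686, 0.049]]
side 0.05 [[0.452, -0.067, 0.051], [0.762, 0.791, 0.099]]
side 0.1 [[0.48, 0.077, 0.101], [0.794, 0.64, 0.149]]
side 0.15 [[0.51, 0.079, 0.151], [0.796, 0.508, 0.199]]
side 0.2 [[0.518, 0.086, 0.201], [0.634, 0.187, 0.248]]
side 0.25 [[0.569, 0.137, 0.25], [0.595, 0.162, 0.28]]
0.05 2158 [0.47 0.07 0.1 ] [0.62 0.15 0.28]
0.15 316 [0.47 0.15 0.1 ] [0.62 0.21 0.28]
0.25 0 0 0
0.35 0 0 0
0.45 0 0 0
0.55 0 0 0
0.65 159 [0.56 0.71 0.1 ] [0.62 0.75 0.22]
shift [-0.3192 -0.319  -0.0177]
shift [-0.4278 -0.6915 -0.0171]
```

```bash
python3 -m creep '[{"x":-0.032,"y":-0.032,"z":-0.008},{"x":-0.032,"y":-0.032,"z":-0.008},{"x":-0.032,"y":-0.032,"z":-0.008},{"x":-0.032,"y":-0.032,"z":-0.008},{"x":-0.032,"y":-0.032,"z":-0.008},{"x":-0.032,"y":-0.032,"z":-0.008},{"x":-0.032,"y":-0.032,"z":-0.008},{"x":-0.032,"y":-0.032,"z":-0.008},{"x":-0.032,"y":-0.032,"z":-0.008},{"x":-0.032,"y":-0.032,"z":-0.008}]'; python3 -c "
from h import *
st();world2tool([0.43,-0.089,0.28],[3.1416,0,3.1416-.25])"
```

```text
{'t': 0.1, 'position': [0.2029, 0.6956, 0.2318], 'eef_rot': [-3.1402, 0.0001, 2.8578], 'ft_force': [-0.5869, 0.4878, 0.5757], 'grip_width': 1.0008, 'grip_force': 0.0, 'q': [-1.3637, 0.6001, -0.0025, 1.6, 0.0018, 0.9429, -0.0798]}
R [[-0.96, 0.28, -0.0], [0.28, 0.96, -0.001], [-0.0, -0.001, -1.0]]
shift [-0.4377 -0.6897 -0.0471]
turn [-0.001  0.    -0.034]invalid input
```

```bash
python3 -m creep '[{"wx":0,"wy":0,"wz":0,"x":-0.032,"y":-0.032,"z":-0.008,"fingers":0.093}]'
```

```text
t: 0.22
position: [0.222, 0.6576, 0.239]
eef_rot: [-3.14, -0.002, 2.862]
ft_force: [0.7, -0.4, 0.2]
grip_width: 0.998
grip_force: 0.0
```

```bash
python3 -m creep '[{"wx":0,"wy":0,"wz":0,"x":-0.032,"y":-0.034,"z":-0.008,"fingers":0.093},{"wx":0,"wy":0,"wz":0,"x":-0.032,"y":-0.034,"z":-0.008,"fingers":0.093},{"wx":0,"wy":0,"wz":0,"x":-0.032,"y":-0.034,"z":-0.008,"fingers":0.093},{"wx":0,"wy":0,"wz":0,"x":-0.032,"y":-0.034,"z":-0.008,"fingers":0.093},{"wx":0,"wy":0,"wz":0,"x":-0.032,"y":-0.034,"z":-0.008,"fingers":0.093},{"wx":0,"wy":0,"wz":0,"x":-0.032,"y":-0.034,"z":-0.008,"fingers":0.093},{"wx":0,"wy":0,"wz":0,"x":-0.032,"y":-0.034,"z":-0.008,"fingers":0.093},{"wx":0,"wy":0,"wz":0,"x":-0.032,"y":-0.034,"z":-0.008,"fingers":0.093},{"wx":0,"wy":0,"wz":0,"x":-0.032,"y":-0.034,"z":-0.008,"fingers":0.093},{"wx":0,"wy":0,"wz":0,"x":-0.01,"y":-0.04,"z":0,"fingers":0.093}]'; python3 -c "
from h import *
st();world2tool([0.43,-0.089,0.28],[3.1416,0,3.1416-.25])"
```

```text
t: 1.48
position: [0.4154, 0.2391, 0.3129]
eef_rot: [3.141, 0.001, 2.856]
ft_force: [0.8, 0.6, 0.1]
grip_width: 1.001
grip_force: 0.0
{'t': 1.475, 'position': [0.4154, 0.2391, 0.3129], 'eef_rot': [3.1409, 0.001, 2.856], 'ft_force': [0.788, 0.638, 0.0681], 'grip_width': 1.0015, 'grip_force': 0.0, 'q': [-0.706, 0.2045, 0.0787, 2.0503, -0.0201, 0.8864, 0.6689]}
R [[-0.959, 0.282, 0.001], [0.282, 0.959, 0.0], [-0.001, 0.001, -1.0]]
shift [-0.1064 -0.3107  0.0329]
turn [ 0.001  0.001 -0.036]
```

```bash
python3 -m creep '[{"wx":0,"wy":0,"wz":-0.036,"x":-0.012,"y":-0.042,"z":0.004,"fingers":0.093},{"wx":0,"wy":0,"wz":0,"x":-0.012,"y":-0.042,"z":0.004,"fingers":0.093},{"wx":0,"wy":0,"wz":0,"x":-0.012,"y":-0.042,"z":0.004,"fingers":0.093},{"wx":0,"wy":0,"wz":0,"x":-0.012,"y":-0.042,"z":0.004,"fingers":0.093},{"wx":0,"wy":0,"wz":0,"x":-0.012,"y":-0.042,"z":0.004,"fingers":0.093},{"wx":0,"wy":0,"wz":0,"x":-0.012,"y":-0.042,"z":0.004,"fingers":0.093},{"wx":0,"wy":0,"wz":0,"x":-0.012,"y":-0.042,"z":0.004,"fingers":0.093},{"wx":0,"wy":0,"wz":0,"x":-0.01,"y":-0.01,"z":0.004,"fingers":0.093}]'; python3 - <<'E'
from h import *
st();world2tool([0.437,-0.091,0.16],[3.1416,0,3.1416-.25])
im,d,K,C=cam("wrist");cv2.imwrite("pics/w1.png",im);np.savez("w1.npz",im=im,P=pts(d,K,C))
E
```

```text
t: 2.48
position: [0.4283, -0.0796, 0.2805]
eef_rot: [-3.141, -0.0, 2.89]
ft_force: [-0.0, 0.5, 0.6]
grip_width: 1.001
grip_force: 0.0
{'t': 2.475, 'position': [0.4283, -0.0796, 0.2805], 'eef_rot': [-3.1411, -0.0001, 2.8902], 'ft_force': [-0.0131, 0.5371, 0.6016], 'grip_width': 1.0008, 'grip_force': 0.0, 'q': [-0.1821, 0.1867, 0.2806, 2.1846, -0.0726, 0.7789, 1.465]}
R [[-0.969, 0.249, -0.0], [0.249, 0.969, -0.0], [0.0, -0.0, -1.0]]
shift [-0.0113 -0.0088  0.1205]
turn [-0.    -0.    -0.001]
```

View pics/w1.png

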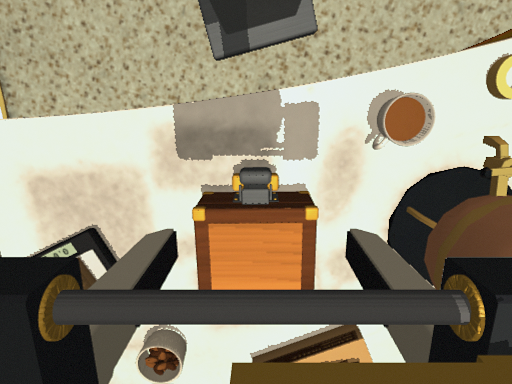

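The wrist view shows the case at (255,240), with the catch housing at (257,182) and the brass buttons at (237,183) and (275,183). The cup is at (405,118), clear of the approach.

```bash
python3 - <<'E'
from h import *
z=np.load("w1.npz");im=z["im"];P=z["P"]
h=cv2.cvtColor(im,cv2.COLOR_BGR2HSV)
for a,c in((228,245),(268,284)):
    m=np.zeros(h.shape[:2],bool);m[170:196,a:c]=True
    m&=(h[...,1]>120)&(h[...,2]>110)&(P[...,2]>.03)&(P[...,2]<.06)
    p=P[m];print(len(p),np.percentile(p,[5,50,95],axis=0).round(4).tolist())
# case top outline
m=(P[...,2]>.074)&(P[...,2]<.09);m[:, :185]=0;m[:,330:]=0;m[292:]=0
p=P[m];Rz=np.array([[.969,-.2474],[.2474,.969]])
q=p[:,:2]@Rz;print("case coords extents",q.min(0),q.max(0), "expected ctr",np.array([.5298,-.1148])@Rz)
hous=P[165:205,248:266].reshape(-1,3);hous=hous[(hous[:,2]>.048)&(hous[:,2]<.058)];print("housing",(hous[:,:2]@Rz).min(0),(hous[:,:2]@Rz).max(0))
world2tool([0.437,-0.091,0.16])
E
```

```text
127 [[0.4289, -0.1179, 0.045], [0.4369, -0.113, 0.0479], [0.4449, -0.1072, 0.0492]]
118 [[0.44, -0.0754, 0.0463], [0.4481, -0.0684, 0.0481], [0.4567, -0.0639, 0.0494]]
case coords extents [ 0.39268253 -0.31698056] [ 0.55303339 -0.14526088] expected ctr [ 0.48497468 -0.24231372]
housing [ 0.39001314 -0.20495165] [ 0.41382491 -0.17973854]
shift [-0.0101 -0.0088  0.1202]
```

```bash
python3 -m creep '[{"wx":0,"wy":0,"wz":0,"x":-0.005,"y":-0.01,"z":0.03,"fingers":0.093},{"wx":0,"wy":0,"wz":0,"x":-0.005,"y":0,"z":0.045,"fingers":0.093},{"wx":0,"wy":-0.08,"wz":0,"x":0,"y":0,"z":0.045,"fingers":0.093},{"wx":0,"wy":-0.09,"wz":0,"x":0,"y":0,"z":0,"fingers":0.093}]'; python3 -c "
from h import *
st();world2tool([0.4372,-0.0905,0.045],[3.1416,0,3.1416-.25])"
```

```text
t: 3.02
position: [0.4349, -0.0887, 0.1581]
eef_rot: [-3.14, 0.168, 2.894]
ft_force: [0.3, -0.0, 0.5]
grip_width: 0.999
grip_force: 0.0
{'t': 3.025, 'position': [0.4349, -0.0887, 0.1581], 'eef_rot': [-3.1403, 0.1676, 2.8944], 'ft_force': [0.3404, -0.0117, 0.523], 'grip_width': 0.9992, 'grip_force': 0.0, 'q': [-0.1022, 0.3598, 0.1989, 2.4228, -0.2003, 0.2042, 1.5948]}
R [[-0.956, 0.245, 0.161], [0.241, 0.97, -0.042], [-0.167, -0.001, -0.986]]
shift [ 0.0163 -0.0011  0.112 ]
turn [-0.001  0.168  0.003]
```

```bash
python3 -m creep '[{"wx":0,"wy":0,"wz":0,"x":0.006,"y":-0.001,"z":0.037,"fingers":0.093},{"wx":0,"wy":0,"wz":0,"x":0.006,"y":0,"z":0.037,"fingers":0.093},{"wx":0,"wy":0,"wz":0,"x":0.004,"y":0,"z":0.037,"fingers":0.093},{"wx":0,"wy":0,"wz":0,"x":0,"y":0,"z":0,"fingers":0.075}]'; python3 -c "
from h import *
st();world2tool([0.4372,-0.0905,0.045],[3.1416,0,3.1416-.25])"
```

```text
t: 3.52
position: [0.4442, -0.0894, 0.0972]
eef_rot: [3.138, 0.138, 2.893]
ft_force: [-0.2, -0.7, 0.1]
grip_width: 0.936
grip_force: 0.0
{'t': 3.525, 'position': [0.4442, -0.0894, 0.0972], 'eef_rot': [3.1376, 0.1383, 2.8932], 'ft_force': [-0.2354, -0.6691, 0.1395], 'grip_width': 0.9364, 'grip_force': 0.0, 'q': [-0.0911, 0.5117, 0.21, 2.4357, -0.9059, 0.1066, 2.3056]}
R [[-0.96, 0.245, 0.135], [0.243, 0.969, -0.03], [-0.138, 0.004, -0.99]]
shift [ 0.0137 -0.003   0.0508]
turn [0.004 0.138 0.002]
```

```bash
python3 -m creep '[{"wx":0,"wy":0.07,"wz":0,"x":0.004,"y":-0.001,"z":-0.01,"fingers":0.075},{"wx":0,"wy":0.06,"wz":0,"x":0.003,"y":-0.001,"z":0,"fingers":0.075},{"wx":0,"wy":0,"wz":0,"x":0,"y":0,"z":0,"fingers":0.075}]'; python3 -c "
from h import *
st();world2tool([0.4372,-0.0905,0.047],[3.1416,0,3.1416-.25])"
```

```text
t: 3.9
position: [0.4357, -0.0898, 0.1076]
eef_rot: [3.139, 0.01, 2.895]
ft_force: [-0.4, 0.8, 0.2]
grip_width: 0.805
grip_force: 0.0
{'t': 3.9, 'position': [0.4357, -0.0898, 0.1076], 'eef_rot': [3.1395, 0.0099, 2.8949], 'ft_force': [-0.358, 0.767, 0.2279], 'grip_width': 0.8054, 'grip_force': 0.0, 'q': [-0.2805, 0.5477, 0.5168, 2.3664, -0.7743, 0.3788, 2.2303]}
R [[-0.97, 0.244, 0.01], [0.244, 0.97, -0.0], [-0.01, 0.002, -1.0]]
shift [-0.001  -0.0004  0.0606]
turn [0.002 0.01  0.003]
```

```bash
python3 -m creep '[{"wx":0,"wy":0,"wz":0,"x":0,"y":0,"z":0.03,"fingers":0.075},{"wx":0,"wy":0,"wz":0,"x":0,"y":0,"z":0.03,"fingers":0.075},{"wx":0,"wy":0,"wz":0,"x":0,"y":0,"z":0,"fingers":0.075}]'; python3 -c "
from h import *
st();world2tool([0.4372,-0.0905,0.047],[3.1416,0,3.1416-.25])"
```

```text
t: 4.28
position: [0.4347, -0.0897, 0.0466]
eef_rot: [3.137, 0.007, 2.893]
ft_force: [0.3, 0.5, 0.3]
grip_width: 0.811
grip_force: 0.0
{'t': 4.275, 'position': [0.4347, -0.0897, 0.0466], 'eef_rot': [3.1368, 0.0074, 2.8927], 'ft_force': [0.3198, 0.4885, 0.3058], 'grip_width': 0.8106, 'grip_force': 0.0, 'q': [-0.099, 0.6425, 0.2596, 2.3924, -0.948, 0.1951, 2.37]}
R [[-0.969, 0.246, 0.008], [0.246, 0.969, 0.003], [-0.007, 0.005, -1.0]]
shift [-0.0026 -0.0002 -0.0004]
turn [0.005 0.007 0.001]
```

```bash
python3 -m creep '[{"wx":0,"wy":0,"wz":0,"x":-0.001,"y":0,"z":0,"fingers":0.05},{"wx":0,"wy":0,"wz":0,"x":0,"y":0,"z":0,"fingers":0.042},{"wx":0,"wy":0,"wz":0,"x":0,"y":0,"z":0,"fingers":0.042},{"wx":0,"wy":0,"wz":0,"x":0,"y":0,"z":0,"fingers":0.042},{"wx":0,"wy":0,"wz":0,"x":0,"y":0,"z":0,"fingers":0.042},{"wx":0,"wy":0,"wz":0,"x":0,"y":0,"z":0,"fingers":0.042},{"wx":0,"wy":0,"wz":0,"x":0,"y":0,"z":0,"fingers":0.042}]'; python3 - <<'E'
from h import *
st();im,d,K,C=cam("side");P=pts(d,K,C);cv2.imwrite("pics/s2.png",im)
p=P[80:235,205:300].reshape(-1,3);p=p[(p[:,0]>.4)&(p[:,0]<.66)&(p[:,1]>-.2)&(p[:,1]<-.04)]
print(np.percentile(p[:,2],[50,80,90,95,99]).round(3))
E
```

```text
t: 5.15
position: [0.4375, -0.09, 0.0479]
eef_rot: [3.137, 0.011, 2.894]
ft_force: [-0.6, 0.2, 9.5]
grip_width: 0.474
grip_force: 30.0
{'t': 5.15, 'position': [0.4375, -0.09, 0.0479], 'eef_rot': [3.1374, 0.0113, 2.8942], 'ft_force': [-0.6403, 0.2314, 9.4902], 'grip_width': 0.4744, 'grip_force': 30.0125, 'q': [-0.1056, 0.6412, 0.2683, 2.3886, -0.9489, 0.1995, 2.3721]}
R [[-0.969, 0.245, 0.012], [0.245, 0.97, 0.001], [-0.011, 0.004, -1.0]]
[0.115 0.263 0.339 0.374 0.394]
```

View pics/s2.png

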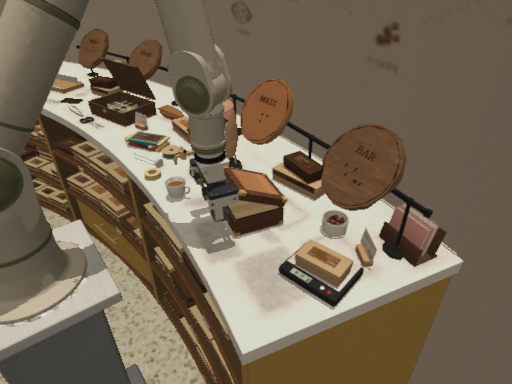

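The lid has sprung up and now rests against the gripper body at about (255,185). I'll release the buttons and go straight up.

```bash
python3 -m creep '[{"wx":0,"wy":0,"wz":0,"x":0,"y":0,"z":0,"fingers":0.075},{"wx":0,"wy":0,"wz":0,"x":0.002,"y":0,"z":0,"fingers":0.075},{"wx":0,"wy":0,"wz":0,"x":0.002,"y":0,"z":-0.03,"fingers":0.075},{"wx":0,"wy":0,"wz":0,"x":0.002,"y":0,"z":-0.04,"fingers":0.075},{"wx":0,"wy":0,"wz":0,"x":0,"y":0,"z":-0.05,"fingers":0.06},{"wx":0,"wy":0,"wz":0,"x":0,"y":0,"z":-0.05,"fingers":0.04},{"wx":0,"wy":0,"wz":0,"x":0,"y":0,"z":-0.03,"fingers":0.04},{"wx":0,"wy":0,"wz":0,"x":0,"y":0,"z":0,"fingers":0.04},{"wx":0,"wy":0,"wz":0,"x":0,"y":0,"z":0,"fingers":0.04}]'; python3 - <<'E'
from h import *
st();im,d,K,C=cam("wrist");cv2.imwrite("pics/w3.png",im);np.savez("w3.npz",im=im,P=pts(d,K,C))
E
```

```text
t: 6.32
position: [0.4286, -0.0882, 0.2465]
eef_rot: [3.137, 0.009, 2.895]
ft_force: [0.8, 0.6, -0.8]
grip_width: 0.434
grip_force: 0.0
{'t': 6.325, 'position': [0.4286, -0.0882, 0.2465], 'eef_rot': [3.1371, 0.0089, 2.8947], 'ft_force': [0.8059, 0.6411, -0.8198], 'grip_width': 0.4338, 'grip_force': 0.0, 'q': [-0.6413, 0.3397, 0.9583, 2.254, -0.4312, 0.7254, 1.942]}
R [[-0.97, 0.244, 0.01], [0.244, 0.97, 0.002], [-0.009, 0.005, -1.0]]
```

View pics/w3.png

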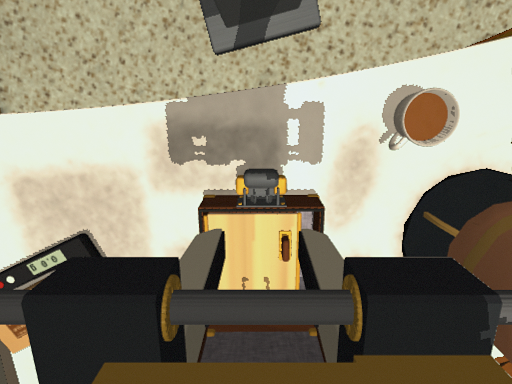

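The lid stands open. The flap is folded down, with its tab at about (286,247); I'll measure that.

```bash
python3 - <<'E'
from h import *
z=np.load("w3.npz");P=z["P"];Q=P[228:270,272:300].reshape(-1,3)
p=Q[(Q[:,2]>.062)&(Q[:,2]<.08)];print(len(p),np.percentile(p,[3,50,97],axis=0).round(4).tolist(),cv2.minAreaRect((p[:,:2]*1000).astype(np.float32)))
f=P[215:285,215:270].reshape(-1,3);print("flap z",np.median(f[:,2]))
world2tool([0.5154,-0.0829,0.10],[3.1416,0,3.1416-.25])
E
```

```text
170 [[0.5042, -0.086, 0.0632], [0.5148, -0.0808, 0.0684], [0.5268, -0.0756, 0.0702]] ((515.8784790039062, -80.9209976196289), (7.812870502471924, 24.93692398071289), 77.01741027832031)
flap z 0.05145984625899486
shift [-0.0817  0.026   0.1471]
turn [0.004 0.008 0.003]
```

```bash
python3 -m creep '[{"wx":0.004,"wy":0.008,"wz":0.003,"x":-0.042,"y":0.013,"z":0.03,"fingers":0.04},{"wx":0,"wy":0,"wz":0,"x":-0.04,"y":0.014,"z":0.04,"fingers":0.04},{"wx":0,"wy":0,"wz":0,"x":0,"y":0,"z":0.05,"fingers":0.035},{"wx":0,"wy":0,"wz":0,"x":0,"y":0,"z":0,"fingers":0.035}]'; python3 -c "
from h import *
st();world2tool([0.5157,-0.0818,0.071],[3.1416,0,3.1416-.25])"
```

```text
t: 6.88
position: [0.5131, -0.0832, 0.1241]
eef_rot: [-3.14, -0.006, 2.889]
ft_force: [-0.2, 0.3, 0.1]
grip_width: 0.379
grip_force: 0.0
{'t': 6.875, 'position': [0.5131, -0.0832, 0.1241], 'eef_rot': [-3.1397, -0.0064, 2.8892], 'ft_force': [-0.2324, 0.316, 0.1261], 'grip_width': 0.3786, 'grip_force': 0.0, 'q': [-0.399, 0.6175, 0.6768, 2.1863, -0.7209, 0.5792, 2.136]}
R [[-0.968, 0.25, -0.007], [0.25, 0.968, -0.0], [0.006, -0.002, -1.0]]
shift [-0.0025  0.0021  0.0531]
turn [-0.002 -0.006 -0.002]
```

```bash
python3 -m creep '[{"wx":0,"wy":-0.006,"wz":-0.002,"x":-0.003,"y":0.002,"z":0.027,"fingers":0.035},{"wx":0,"wy":0,"wz":0,"x":0,"y":0,"z":0.026,"fingers":0.025},{"wx":0,"wy":0,"wz":0,"x":0,"y":0,"z":0,"fingers":0.0},{"wx":0,"wy":0,"wz":0,"x":0,"y":0,"z":0,"fingers":0.0},{"wx":0,"wy":0,"wz":0,"x":0,"y":0,"z":0,"fingers":0.0},{"wx":0,"wy":0,"wz":0,"x":0,"y":0,"z":0,"fingers":0.0}]'; python3 -c "
from h import *
st()"
```

```text
t: 7.62
position: [0.5197, -0.0825, 0.0758]
eef_rot: [-3.141, 0.01, 2.892]
ft_force: [-3.2, -2.4, 8.2]
grip_width: 0.082
grip_force: 30.0
{'t': 7.625, 'position': [0.5197, -0.0825, 0.0758], 'eef_rot': [-3.1413, 0.0096, 2.8924], 'ft_force': [-3.156, -2.4464, 8.1599], 'grip_width': 0.0823, 'grip_force': 30.0066, 'q': [-0.319, 0.6791, 0.5543, 2.2081, -0.8339, 0.4607, 2.2271]}
R [[-0.969, 0.247, 0.009], [0.247, 0.969, -0.003], [-0.01, -0.0, -1.0]]
```

```bash
python3 -m creep '[{"wx":-0.1,"wy":0,"wz":0,"x":0,"y":-0.003,"z":-0.009,"fingers":0.0},{"wx":-0.1,"wy":0,"wz":0,"x":0,"y":-0.003,"z":-0.009,"fingers":0.0},{"wx":-0.1,"wy":0,"wz":0,"x":0,"y":-0.003,"z":-0.009,"fingers":0.0},{"wx":-0.1,"wy":0,"wz":0,"x":0,"y":-0.003,"z":-0.009,"fingers":0.0}]'; cat >> h.py <<'E'
def fl(c=(.530,-.1145),yaw=-.25):
    s=monitor.observe();d=np.array(s["position"])-[c[0],c[1],0]
    x=d[0]*np.cos(yaw)+d[1]*np.sin(yaw);y=-d[0]*np.sin(yaw)+d[1]*np.cos(yaw)
    R=Ro.from_euler('xyz',s["eef_rot"]).as_matrix();b=-R[:,2];by=-b[0]*np.sin(yaw)+b[1]*np.cos(yaw);bx=b[0]*np.cos(yaw)+b[1]*np.sin(yaw)
    print("case xyz",np.round([x,y,d[2]],4),"tilt right",round(np.arctan2(-by,b[2]),3),"tilt +x",round(np.arctan2(bx,b[2]),3),"r",round(np.hypot(y+.063,d[2]-.05),4),"ang",round(np.arctan2(d[2]-.05,y+.063),3))
E
python3 -c "
from h import *
st();fl()"
```

```text
t: 8.12
position: [0.5155, -0.0992, 0.1092]
eef_rot: [2.74, 0.01, 2.893]
ft_force: [-2.0, -4.5, -4.4]
grip_width: 0.079
grip_force: 30.0
{'t': 8.125, 'position': [0.5155, -0.0992, 0.1092], 'eef_rot': [2.7396, 0.0101, 2.8926], 'ft_force': [-1.9686, -4.4838, -4.4258], 'grip_width': 0.079, 'grip_force': 29.9921, 'q': [0.1573, 0.6107, 0.2447, 2.1765, -0.9861, 0.6641, 2.5681]}
R [[-0.969, 0.223, 0.105], [0.246, 0.893, 0.377], [-0.01, 0.391, -0.92]]
case xyz [-0.0178  0.0112  0.1092] tilt right 0.402 tilt +x -0.01 r 0.0949 ang 0.674
```

```bash
python3 -m creep '[{"wx":-0.1,"wy":0,"wz":0,"x":0,"y":-0.003,"z":-0.009,"fingers":0.0},{"wx":-0.1,"wy":0,"wz":0,"x":0,"y":-0.003,"z":-0.009,"fingers":0.0},{"wx":-0.1,"wy":0,"wz":0,"x":0,"y":-0.003,"z":-0.009,"fingers":0.0}]'; python3 -c "
from h import *
st();fl()"
```

```text
t: 8.5
position: [0.5104, -0.1195, 0.1282]
eef_rot: [2.44, 0.01, 2.892]
ft_force: [-0.7, -3.4, -7.4]
grip_width: 0.082
grip_force: 30.0
{'t': 8.5, 'position': [0.5104, -0.1195, 0.1282], 'eef_rot': [2.4402, 0.01, 2.8924], 'ft_force': [-0.7189, -3.3733, -7.3871], 'grip_width': 0.0824, 'grip_force': 29.9978, 'q': [0.6074, 0.6706, -0.1374, 2.1087, -0.9107, 0.7875, 2.612]}
R [[-0.969, 0.182, 0.167], [0.247, 0.742, 0.623], [-0.01, 0.645, -0.764]]
case xyz [-0.0177 -0.0097  0.1282] tilt right 0.701 tilt +x -0.009 r 0.0947 ang 0.973
```

Tracking well. I'll continue.

```bash
python3 -m creep '[{"wx":-0.1,"wy":0,"wz":0,"x":0,"y":-0.003,"z":-0.009,"fingers":0.0},{"wx":-0.1,"wy":0,"wz":0,"x":0,"y":-0.003,"z":-0.009,"fingers":0.0},{"wx":-0.1,"wy":0,"wz":0,"x":0,"y":-0.003,"z":-0.009,"fingers":0.0}]'; python3 -c "
from h import *
st();fl()"
```

```text
t: 8.88
position: [0.5041, -0.1446, 0.1403]
eef_rot: [2.14, 0.01, 2.891]
ft_force: [1.2, -1.4, -6.8]
grip_width: 0.081
grip_force: 30.0
{'t': 8.875, 'position': [0.5041, -0.1446, 0.1403], 'eef_rot': [2.1401, 0.0097, 2.8914], 'ft_force': [1.2107, -1.3506, -6.7754], 'grip_width': 0.0812, 'grip_force': 30.0198, 'q': [0.9391, 0.8272, -0.4221, 2.0218, -0.8136, 0.9262, 2.6073]}
R [[-0.969, 0.126, 0.214], [0.248, 0.524, 0.815], [-0.01, 0.842, -0.539]]
case xyz [-0.0177 -0.0356  0.1403] tilt right 1.001 tilt +x -0.01 r 0.0944 ang 1.276
```

```bash
python3 -m creep '[{"wx":-0.1,"wy":0,"wz":0,"x":0,"y":-0.003,"z":-0.009,"fingers":0.0},{"wx":-0.1,"wy":0,"wz":0,"x":0,"y":-0.003,"z":-0.009,"fingers":0.0},{"wx":-0.1,"wy":0,"wz":0,"x":0,"y":-0.003,"z":-0.009,"fingers":0.0},{"wx":-0.1,"wy":0,"wz":0,"x":0,"y":-0.003,"z":-0.009,"fingers":0.0}]'; python3 -c "
from h import *
st();fl()"
```

```text
t: 9.38
position: [0.4949, -0.1809, 0.1433]
eef_rot: [1.741, 0.008, 2.891]
ft_force: [4.7, 1.2, -3.6]
grip_width: 0.083
grip_force: 30.0
{'t': 9.375, 'position': [0.4949, -0.1809, 0.1433], 'eef_rot': [1.7405, 0.0085, 2.8909], 'ft_force': [4.6504, 1.2339, -3.642], 'grip_width': 0.0831, 'grip_force': 30.0444, 'q': [1.1641, 1.0906, -0.6051, 1.8935, -0.7392, 1.1533, 2.6038]}
R [[-0.969, 0.034, 0.246], [0.248, 0.166, 0.954], [-0.008, 0.986, -0.169]]
case xyz [-0.0175 -0.073   0.1433] tilt right 1.401 tilt +x -0.012 r 0.0938 ang 1.678
```

```bash
python3 -m creep '[{"wx":-0.05,"wy":0,"wz":0,"x":0,"y":-0.0015,"z":-0.0045,"fingers":0.0},{"wx":0,"wy":0,"wz":0,"x":0,"y":-0.003,"z":-0.004,"fingers":0.014},{"wx":0,"wy":0,"wz":0,"x":0,"y":-0.003,"z":-0.004,"fingers":0.014},{"wx":0,"wy":0,"wz":0,"x":0,"y":-0.004,"z":-0.006,"fingers":0.014},{"wx":0,"wy":0,"wz":0,"x":0,"y":-0.004,"z":-0.006,"fingers":0.014},{"wx":0,"wy":0,"wz":0,"x":0,"y":-0.003,"z":-0.004,"fingers":0.02},{"wx":0,"wy":0,"wz":0,"x":0,"y":0,"z":0,"fingers":0.02}]'; python3 - <<'E'
from h import *
st();fl();im,d,K,C=cam("side");cv2.imwrite("pics/s4.png",cv2.resize(im[100:300,180:400],None,fx=2.5,fy=2.5))
E
```

```text
t: 10.25
position: [0.4869, -0.2087, 0.1324]
eef_rot: [1.688, 0.01, 2.895]
ft_force: [-0.1, -3.9, 14.9]
grip_width: 0.218
grip_force: 7.5
{'t': 10.25, 'position': [0.4869, -0.2087, 0.1324], 'eef_rot': [1.6879, 0.0098, 2.8949], 'ft_force': [-0.1464, -3.923, 14.8559], 'grip_width': 0.2175, 'grip_force': 7.5407, 'q': [1.1953, 1.1406, -0.5971, 1.8378, -0.7032, 1.227, 2.5985]}
R [[-0.97, 0.019, 0.244], [0.244, 0.116, 0.963], [-0.01, 0.993, -0.117]]
case xyz [-0.0184 -0.1019  0.1324] tilt right 1.454 tilt +x 0.018 r 0.0912 ang 2.012
```

View pics/s4.png

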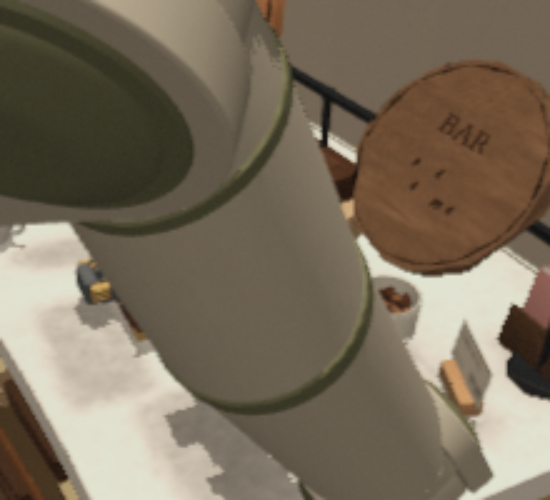

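The arm hides the flap in this view, but the tool's arc angle (2.01) puts the flap past upright. I'll open and back straight out along the fingers.

```bash
python3 -m creep '[{"wx":0,"wy":0,"wz":0,"x":0,"y":0.001,"z":0,"fingers":0.03},{"wx":0,"wy":0,"wz":0,"x":0,"y":0.001,"z":-0.01,"fingers":0.035},{"wx":0,"wy":0,"wz":0,"x":0,"y":0,"z":-0.02,"fingers":0.04},{"wx":0,"wy":0,"wz":0,"x":0,"y":0.01,"z":-0.02,"fingers":0.05},{"wx":0.1,"wy":0,"wz":0,"x":0,"y":0.03,"z":-0.02,"fingers":0.06}]'; python3 - <<'E'
from h import *
st();fl();im,d,K,C=cam("scene");cv2.imwrite("pics/c5.png",im);np.savez("c5.npz",im=im,P=pts(d,K,C))
E
```

```text
t: 10.92
position: [0.4689, -0.2731, 0.176]
eef_rot: [1.792, 0.002, 2.891]
ft_force: [1.0, -0.0, 0.6]
grip_width: 0.596
grip_force: 0.0
{'t': 10.925, 'position': [0.4689, -0.2731, 0.176], 'eef_rot': [1.7919, 0.0024, 2.8912], 'ft_force': [0.9675, -0.0281, 0.5962], 'grip_width': 0.5957, 'grip_force': 0.0, 'q': [1.2334, 1.0247, -0.5549, 1.7689, -0.6456, 1.3248, 2.5075]}
R [[-0.969, 0.052, 0.242], [0.248, 0.213, 0.945], [-0.002, 0.976, -0.219]]
case xyz [-0.02   -0.1688  0.176 ] tilt right 1.35 tilt +x -0.004 r 0.1645 ang 2.269
```

View pics/c5.png

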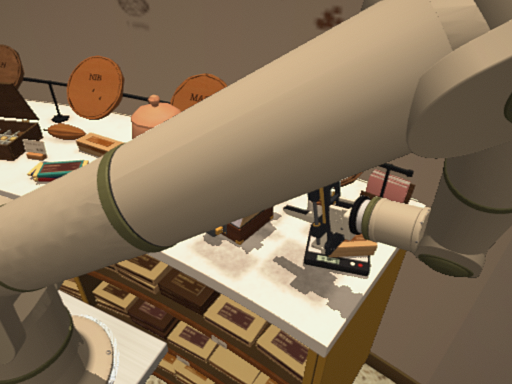

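The robot's upper arm hides much of this view. The gripper is clear of the case, at (330,215), above the scale. I'll bring it upright over the box.

```bash
python3 -m creep '[{"wx":0.17,"wy":0,"wz":0,"x":0,"y":0.025,"z":0,"fingers":0.08},{"wx":0.17,"wy":0,"wz":0,"x":0,"y":0.02,"z":-0.01,"fingers":0.093},{"wx":0.17,"wy":0,"wz":0,"x":0,"y":0,"z":-0.02,"fingers":0.093},{"wx":0.17,"wy":0,"wz":0,"x":0,"y":-0.01,"z":0,"fingers":0.093},{"wx":0.17,"wy":0,"wz":0.1,"x":0,"y":-0.02,"z":0,"fingers":0.093},{"wx":0.17,"wy":0,"wz":0.1,"x":0,"y":-0.02,"z":0,"fingers":0.093},{"wx":0.17,"wy":0,"wz":0.1,"x":0,"y":-0.02,"z":0,"fingers":0.093},{"wx":0.12,"wy":0,"wz":0.1,"x":0,"y":-0.02,"z":0,"fingers":0.093}]'; python3 -c "
from h import *
st();world2tool([.527,-.395,.2],[3.1416,0,1.82])"
```

```text
t: 11.98
position: [0.4373, -0.3567, 0.1979]
eef_rot: [3.109, -0.116, 2.533]
ft_force: [-0.1, 0.1, -0.9]
grip_width: 0.999
grip_force: 0.0
{'t': 11.975, 'position': [0.4373, -0.3567, 0.1979], 'eef_rot': [3.1093, -0.1161, 2.5329], 'ft_force': [-0.1325, 0.1268, -0.879], 'grip_width': 0.9994, 'grip_force': 0.0, 'q': [0.6146, 0.4956, -0.0171, 1.9229, -0.034, 0.8392, 1.5835]}
R [[-0.815, 0.575, -0.076], [0.568, 0.818, 0.093], [0.116, 0.032, -0.993]]
shift [-0.0946  0.0202 -0.0125]
turn [-0.01  -0.123  0.71 ]
```

```bash
python3 -m creep '[{"wx":-0.005,"wy":-0.06,"wz":0,"x":-0.047,"y":0.01,"z":-0.006,"fingers":0.093},{"wx":-0.005,"wy":-0.06,"wz":0,"x":-0.047,"y":0.01,"z":0,"fingers":0.093},{"wx":0,"wy":0,"wz":0.142,"x":0,"y":0,"z":0,"fingers":0.093},{"wx":0,"wy":0,"wz":0.142,"x":0,"y":0,"z":0,"fingers":0.093},{"wx":0,"wy":0,"wz":0.142,"x":0,"y":0,"z":0,"fingers":0.093},{"wx":0,"wy":0,"wz":0.142,"x":0,"y":0,"z":0,"fingers":0.093},{"wx":0,"wy":0,"wz":0.142,"x":0,"y":0,"z":0,"fingers":0.093},{"wx":0,"wy":0,"wz":0,"x":0,"y":0,"z":0,"fingers":0.093}]'; python3 - <<'E'
from h import *
st();world2tool([.527,-.395,.061],[3.1416,0,1.82])
im,d,K,C=cam("wrist");P=pts(d,K,C);cv2.imwrite("pics/w6.png",im);np.savez("w6.npz",im=im,P=P)
p=P.reshape(-1,3);p=p[(abs(p[:,2]-.063)<.006)&(abs(p[:,0]-.527)<.08)&(abs(p[:,1]+.395)<.08)]
print(len(p),cv2.minAreaRect((p[:,:2]*1000).astype(np.float32)),np.median(p[:,2]))
im,d,K,C=cam("side");P=pts(d,K,C);np.savez("s6.npz",im=im,P=P);cv2.imwrite("pics/s6.png",im)
E
```

```text
t: 12.98
position: [0.526, -0.394, 0.1957]
eef_rot: [3.105, -0.029, 1.822]
ft_force: [-0.4, 0.3, -0.0]
grip_width: 1.0
grip_force: 0.0
{'t': 12.975, 'position': [0.526, -0.394, 0.1957], 'eef_rot': [3.1051, -0.0288, 1.8216], 'ft_force': [-0.3989, 0.2542, -0.0187], 'grip_width': 1.0, 'grip_force': 0.0, 'q': [0.4613, 0.5621, 0.1808, 1.8066, -0.2014, 0.7888, 1.0078]}
R [[-0.248, 0.968, 0.028], [0.968, 0.247, 0.037], [0.029, 0.036, -0.999]]
shift [-0.0051 -0.0042  0.1345]
turn [ 0.036 -0.029  0.001]
7765 ((532.5979614257812, -409.4950256347656), (62.24203109741211, 110.61052703857422), 30.314428329467773) 0.061990538095060777
```

View pics/w6.png

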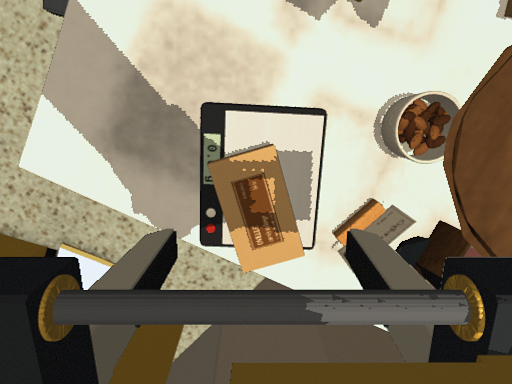

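The wrist view shows the box still flat on the scale but turned; its centre is at about (257,205). It's now at (0.5326, -0.4095), turned 30.3°, so the gripper body must have brushed it. The cup isn't in view; the dish (423,125) and the sign (375,230) look untouched. I'll re-aim with the new pose.

```bash
python3 -m creep '[{"wx":0.036,"wy":-0.029,"wz":-0.14,"x":0,"y":0,"z":0.02,"fingers":0.093},{"wx":0,"wy":0,"wz":-0.14,"x":0,"y":0,"z":0.02,"fingers":0.093},{"wx":0,"wy":0,"wz":0,"x":0,"y":0,"z":0,"fingers":0.093}]'; python3 -c "
from h import *
st();world2tool([.5326,-.4095,.061],[3.1416,0,2.1])"
```

```text
t: 13.45
position: [0.526, -0.3929, 0.1542]
eef_rot: [3.14, 0.0, 2.101]
ft_force: [0.5, -0.1, 1.0]
grip_width: 0.999
grip_force: 0.0
{'t': 13.45, 'position': [0.526, -0.3929, 0.1542], 'eef_rot': [3.1399, 0.0003, 2.1007], 'ft_force': [0.4766, -0.1018, 0.9648], 'grip_width': 0.9989, 'grip_force': 0.0, 'q': [0.4776, 0.6064, 0.1203, 1.8384, -0.1083, 0.702, 1.1892]}
R [[-0.505, 0.863, 0.002], [0.863, 0.505, 0.001], [-0.0, 0.002, -1.0]]
shift [-0.0176 -0.0028  0.0932]
turn [0.002 0.    0.001]
```

```bash
python3 -m creep '[{"wx":0,"wy":0,"wz":0,"x":-0.0175,"y":-0.003,"z":0.01,"fingers":0.093},{"wx":0,"wy":0,"wz":0,"x":0,"y":0,"z":0.04,"fingers":0.093},{"wx":0,"wy":0,"wz":0,"x":0,"y":0,"z":0.042,"fingers":0.093},{"wx":0,"wy":0,"wz":0,"x":0,"y":0,"z":0,"fingers":0.07},{"wx":0,"wy":0,"wz":0,"x":0,"y":0,"z":0,"fingers":0.055},{"wx":0,"wy":0,"wz":0,"x":0,"y":0,"z":0,"fingers":0.055},{"wx":0,"wy":0,"wz":0,"x":0,"y":0,"z":0,"fingers":0.055},{"wx":0,"wy":0,"wz":0,"x":0,"y":0,"z":-0.002,"fingers":0.055}]'; python3 - <<'E'
from h import *
st();P=np.load("s6.npz")["P"].reshape(-1,3)
# flap state: points in case frame
d=P-[.530,-.1145,0];yaw=-.25;x=d[:,0]*np.cos(yaw)+d[:,1]*np.sin(yaw);y=-d[:,0]*np.sin(yaw)+d[:,1]*np.cos(yaw);z=d[:,2]
for lo in(.06,.08,.1,.12,.14,.16,.18,.2):
    m=(abs(x)<.058)&(y>-.13)&(y<.06)&(z>lo)&(z<lo+.02);print("flap",lo,m.sum(),np.percentile(y[m],[5,50,95]).round(3) if m.any() else 0)
    m=(x>.06)&(x<.15)&(abs(y)<.07)&(z>lo)&(z<lo+.02);print("lid",lo,m.sum(),np.percentile(x[m],[5,50,95]).round(3) if m.any() else 0)
E
```

```text
t: 14.45
position: [0.5336, -0.4101, 0.0662]
eef_rot: [3.139, 0.004, 2.1]
ft_force: [-1.6, -0.8, -1.1]
grip_width: 0.663
grip_force: 30.0
{'t': 14.45, 'position': [0.5336, -0.4101, 0.0662], 'eef_rot': [3.1386, 0.0035, 2.0997], 'ft_force': [-1.5751, -0.7645, -1.1452], 'grip_width': 0.6629, 'grip_force': 29.9987, 'q': [0.5098, 0.7347, 0.0972, 1.8489, -0.1251, 0.5593, 1.2168]}
R [[-0.505, 0.863, 0.004], [0.863, 0.505, -0.002], [-0.004, 0.003, -1.0]]
flap 0.06 206 [-0.073 -0.07  -0.068]
lid 0.06 152 [0.071 0.085 0.091]
flap 0.08 216 [-0.08  -0.076 -0.073]
lid 0.08 174 [0.076 0.092 0.095]
flap 0.1 202 [-0.085 -0.082 -0.079]
lid 0.1 191 [0.079 0.096 0.099]
flap 0.12 250 [-0.107 -0.089 -0.085]
lid 0.12 189 [0.084 0.1   0.102]
flap 0.14 225 [-0.096 -0.093 -0.09 ]
lid 0.14 202 [0.088 0.103 0.106]
flap 0.16 0 0
lid 0.16 133 [0.09  0.106 0.111]
flap 0.18 0 0
lid 0.18 224 [0.091 0.099 0.115]
flap 0.2 0 0
lid 0.2 67 [0.073 0.097 0.102]
```

```bash
python3 -m creep '[{"wx":0,"wy":0,"wz":0,"x":0,"y":0,"z":-0.03,"fingers":0.055},{"wx":0,"wy":0,"wz":0,"x":0,"y":0,"z":-0.05,"fingers":0.055},{"wx":0,"wy":0,"wz":0,"x":0,"y":0,"z":-0.05,"fingers":0.055},{"wx":0,"wy":0,"wz":0,"x":0,"y":0,"z":-0.05,"fingers":0.055},{"wx":0,"wy":0,"wz":-0.13,"x":0.02,"y":0,"z":-0.01,"fingers":0.055},{"wx":0,"wy":0,"wz":-0.13,"x":0.02,"y":0,"z":0,"fingers":0.055},{"wx":0,"wy":0,"wz":-0.13,"x":0.02,"y":0.02,"z":0,"fingers":0.055},{"wx":0,"wy":0,"wz":-0.13,"x":0,"y":0.03,"z":0,"fingers":0.055},{"wx":0,"wy":0,"wz":-0.13,"x":0,"y":0.04,"z":0,"fingers":0.055},{"wx":0,"wy":0,"wz":-0.14,"x":0,"y":0.04,"z":0,"fingers":0.055}]'; python3 -c "
from h import *
st();world2tool([.532,-.1066,.25],[3.1416,0,2.8916])"
```

```text
t: 15.7
position: [0.5641, -0.2519, 0.2556]
eef_rot: [-3.141, 0.004, 2.894]
ft_force: [-0.3, -0.4, -0.8]
grip_width: 0.661
grip_force: 30.0
{'t': 15.7, 'position': [0.5641, -0.2519, 0.2556], 'eef_rot': [-3.1414, 0.004, 2.8937], 'ft_force': [-0.2502, -0.3914, -0.7515], 'grip_width': 0.6615, 'grip_force': 29.9952, 'q': [0.3866, 0.4449, -0.0839, 1.8302, 0.0474, 0.8645, 1.6032]}
R [[-0.969, 0.245, 0.004], [0.245, 0.969, -0.001], [-0.004, -0.0, -1.0]]
shift [0.0668 0.133  0.0053]
turn [-0.     0.004  0.002]
```

```bash
python3 -m creep '[{"wx":0,"wy":0,"wz":0,"x":0.035,"y":0.01,"z":0,"fingers":0.055},{"wx":0,"wy":0,"wz":0,"x":0.032,"y":0.03,"z":0,"fingers":0.055},{"wx":0.06,"wy":0,"wz":0,"x":0,"y":0.047,"z":0,"fingers":0.055},{"wx":0.06,"wy":0,"wz":0,"x":0,"y":0.046,"z":0,"fingers":0.055},{"wx":0.055,"wy":0.004,"wz":0,"x":0,"y":0,"z":0,"fingers":0.055},{"wx":0,"wy":0,"wz":0,"x":0,"y":0,"z":0,"fingers":0.055}]'; python3 - <<'E'
from h import *
st();fl();world2tool([.532,-.1066,.12])
im,d,K,C=cam("scene");P=pts(d,K,C);np.savez("c7.npz",im=im,P=P);cv2.imwrite("pics/c7.png",cv2.resize(im[60:300,100:400],None,fx=2.5,fy=2.5))
E
```

```text
t: 16.45
position: [0.5321, -0.1059, 0.2523]
eef_rot: [-2.967, -0.001, 2.892]
ft_force: [-0.6, 0.2, -1.3]
grip_width: 0.664
grip_force: 30.0
{'t': 16.45, 'position': [0.5321, -0.1059, 0.2523], 'eef_rot': [-2.9667, -0.0006, 2.8924], 'ft_force': [-0.6084, 0.2066, -1.332], 'grip_width': 0.6643, 'grip_force': 29.9988, 'q': [0.0126, 0.3709, -0.0308, 1.9885, 0.2415, 0.8439, 1.1387]}
R [[-0.969, 0.243, -0.043], [0.247, 0.954, -0.168], [0.001, -0.174, -0.985]]
case xyz [-1.000e-04  8.900e-03  2.523e-01] tilt right -0.175 tilt +x 0.0 r 0.2147 ang 1.229
shift [-0.0002  0.0223  0.1304]
```

View pics/c7.png

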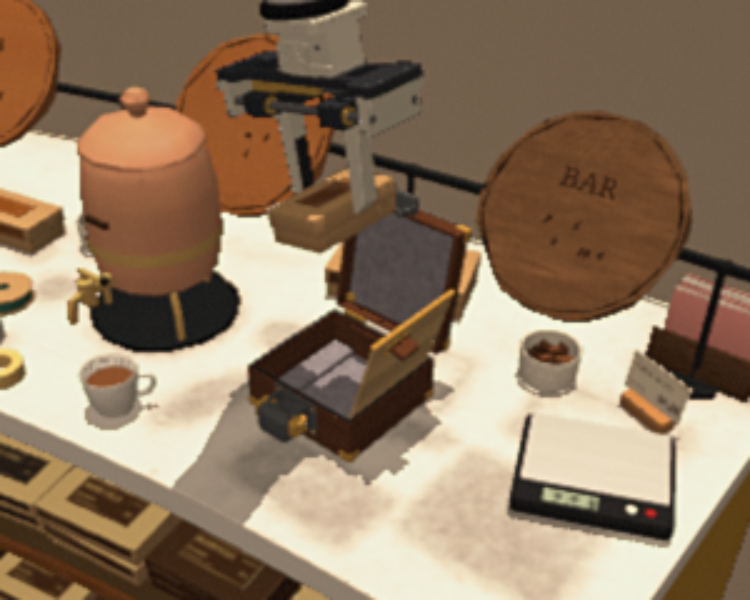

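The view shows the box in the jaws above the case, at about (330,205) in the crop. The lid and flap are open and the bystanders stand. I'll descend part way and measure the box's offset in the hand.

```bash
python3 -m creep '[{"wx":0,"wy":0,"wz":0,"x":0,"y":0.007,"z":0.04,"fingers":0.055},{"wx":0,"wy":0,"wz":0,"x":0,"y":0.008,"z":0.045,"fingers":0.055},{"wx":0,"wy":0,"wz":0,"x":0,"y":0.008,"z":0.045,"fingers":0.055}]'; python3 - <<'E'
from h import *
P=np.load("c7.npz")["P"];R=Ro.from_euler('xyz',[-2.9667,-.0006,2.8924])
q=R.inv().apply(P.reshape(-1,3)-[.5321,-.1059,.2523]).reshape(P.shape)
m=(abs(q[...,0])<.065)&(abs(q[...,1])<.035)&(q[...,2]>-.02)&(q[...,2]<.05)
p=q[m];print(len(p),np.percentile(p,[1,5,25,50,75,95,99],axis=0).round(4).tolist())
t=p[(p[:,1]<.028)&(abs(p[:,0])>.015)];print("top z hist",np.histogram(t[:,2],bins=np.arange(-.02,.05,.004)))
st();fl();world2tool([.532,-.1066,.046])
E
```

```text
t: 16.88
position: [0.5317, -0.1093, 0.1196]
eef_rot: [-2.968, 0.001, 2.886]
ft_force: [1.5, -0.7, -1.5]
grip_width: 0.665
grip_force: 30.0
1051 [[-0.0511, -0.0331, -0.0166], [-0.0436, -0.0317, -0.0017], [-0.0046, -0.0298, 0.001], [0.0237, -0.0178, 0.0068], [0.0534, 0.0095, 0.0214], [0.0565, 0.0295, 0.0316], [0.0576, 0.0323, 0.0338]]
top z hist (array([  0,   0,   0,   0,  16, 274,  68,  65,  67,  55,  65,  69,  66,
        36,   0,   0,   0]), array([-0.02 , -0.016, -0.012, -0.008, -0.004,  0.   ,  0.004,  0.008,
        0.012,  0.016,  0.02 ,  0.024,  0.028,  0.032,  0.036,  0.04 ,
        0.044,  0.048]))
{'t': 16.875, 'position': [0.5317, -0.1093, 0.1196], 'eef_rot': [-2.9676, 0.0012, 2.8858], 'ft_force': [1.4517, -0.6942, -1.533], 'grip_width': 0.6654, 'grip_force': 29.9986, 'q': [-0.0111, 0.5572, 0.011, 2.1075, 0.3189, 0.5431, 1.0342]}
R [[-0.967, 0.249, -0.043], [0.253, 0.953, -0.168], [-0.001, -0.173, -0.985]]
case xyz [0.0004 0.0054 0.1196] tilt right -0.174 tilt +x -0.0 r 0.0976 ang 0.794
shift [0.0005 0.0154 0.072 ]
```

```bash
python3 -m creep '[{"wx":0,"wy":0,"wz":-0.005,"x":0,"y":0.0055,"z":0.02,"fingers":0.055},{"wx":0,"wy":0,"wz":0,"x":0,"y":0.0035,"z":0.02,"fingers":0.055},{"wx":0,"wy":0,"wz":0,"x":0,"y":0.003,"z":0.015,"fingers":0.055},{"wx":0,"wy":0,"wz":0,"x":0,"y":0.0025,"z":0.011,"fingers":0.055},{"wx":0,"wy":0,"wz":0,"x":0,"y":0,"z":0,"fingers":0.055}]'; python3 - <<'E'
from h import *
st();fl()
E
```

```text
t: 17.5
position: [0.5322, -0.1051, 0.0523]
eef_rot: [-2.966, -0.002, 2.894]
ft_force: [-0.2, 0.4, -0.7]
grip_width: 0.667
grip_force: 30.0
{'t': 17.5, 'position': [0.5322, -0.1051, 0.0523], 'eef_rot': [-2.9663, -0.0019, 2.8935], 'ft_force': [-0.244, 0.3695, -0.6735], 'grip_width': 0.6667, 'grip_force': 29.9989, 'q': [-0.0468, 0.6715, 0.0515, 2.1417, 0.36, 0.3984, 0.98]}
R [[-0.969, 0.241, -0.045], [0.246, 0.955, -0.169], [0.002, -0.174, -0.985]]
case xyz [-0.0002  0.0097  0.0523] tilt right -0.175 tilt +x 0.002 r 0.0727 ang 0.032
```

```bash
python3 -m creep '[{"wx":0,"wy":0,"wz":0,"x":0,"y":-0.001,"z":0.002,"fingers":0.055},{"wx":0,"wy":0,"wz":0,"x":0,"y":0.0003,"z":0.0015,"fingers":0.055},{"wx":0,"wy":0,"wz":0,"x":0,"y":0,"z":0,"fingers":0.055}]'; python3 - <<'E'
from h import *
st();fl()
E
```

```text
t: 17.88
position: [0.5323, -0.106, 0.0497]
eef_rot: [-2.967, -0.001, 2.894]
ft_force: [0.8, -0.7, -0.3]
grip_width: 0.664
grip_force: 30.0
{'t': 17.875, 'position': [0.5323, -0.106, 0.0497], 'eef_rot': [-2.9666, -0.0007, 2.8941], 'ft_force': [0.814, -0.738, -0.2685], 'grip_width': 0.6642, 'grip_force': 29.9988, 'q': [-0.0467, 0.676, 0.0539, 2.1433, 0.3627, 0.3906, 0.9789]}
R [[-0.97, 0.241, -0.043], [0.245, 0.955, -0.169], [0.001, -0.174, -0.985]]
case xyz [0.0001 0.0088 0.0497] tilt right -0.175 tilt +x 0.0 r 0.0718 ang -0.005
```

```bash
python3 -m creep '[{"wx":0,"wy":0,"wz":0,"x":0,"y":0.0003,"z":0.0015,"fingers":0.055},{"wx":-0.035,"wy":0,"wz":0,"x":0,"y":-0.0012,"z":0.0011,"fingers":0.055},{"wx":0,"wy":0,"wz":0,"x":0,"y":0,"z":0.001,"fingers":0.055},{"wx":0,"wy":0,"wz":0,"x":0,"y":0,"z":0,"fingers":0.055}]'; python3 - <<'E'
from h import *
st();fl()
E
```

```text
t: 18.38
position: [0.532, -0.1079, 0.0473]
eef_rot: [-3.001, 0.0, 2.893]
ft_force: [-3.0, -0.1, 16.7]
grip_width: 0.661
grip_force: 30.0
{'t': 18.375, 'position': [0.532, -0.1079, 0.0473], 'eef_rot': [-3.0013, 0.0001, 2.8933], 'ft_force': [-2.9529, -0.0968, 16.7333], 'grip_width': 0.6607, 'grip_force': 30.0495, 'q': [0.0012, 0.6746, 0.0177, 2.1463, 0.3497, 0.374, 1.0084]}
R [[-0.969, 0.243, -0.034], [0.246, 0.96, -0.136], [-0.0, -0.14, -0.99]]
case xyz [0.0003 0.0068 0.0473] tilt right -0.14 tilt +x -0.0 r 0.0699 ang -0.038
```

```bash
python3 -m creep '[{"wx":0,"wy":0,"wz":0,"x":0,"y":0,"z":-0.001,"fingers":0.055},{"wx":0,"wy":0,"wz":0,"x":0,"y":0,"z":0,"fingers":0.063},{"wx":0,"wy":0,"wz":0,"x":0,"y":0,"z":0,"fingers":0.065},{"wx":0,"wy":0,"wz":0,"x":0,"y":0,"z":0,"fingers":0.068},{"wx":0,"wy":0,"wz":0,"x":0,"y":0,"z":0,"fingers":0.072},{"wx":0,"wy":0,"wz":0,"x":0,"y":0,"z":0,"fingers":0.074},{"wx":0,"wy":0,"wz":0,"x":0,"y":0,"z":0,"fingers":0.074}]'; python3 - <<'E'
from h import *
st();fl()
E
```

```text
t: 19.25
position: [0.5319, -0.1073, 0.047]
eef_rot: [-3.002, -0.001, 2.894]
ft_force: [-0.9, -0.4, -0.0]
grip_width: 0.798
grip_force: 0.0
{'t': 19.25, 'position': [0.5319, -0.1073, 0.047], 'eef_rot': [-3.0015, -0.0012, 2.8941], 'ft_force': [-0.8535, -0.3961, -0.0014], 'grip_width': 0.7979, 'grip_force': 0.0, 'q': [0.001, 0.6753, 0.0166, 2.146, 0.3491, 0.3748, 1.0088]}
R [[-0.97, 0.242, -0.035], [0.245, 0.96, -0.135], [0.001, -0.14, -0.99]]
case xyz [0.     0.0074 0.047 ] tilt right -0.14 tilt +x 0.001 r 0.0705 ang -0.043
```

```bash
python3 -m creep '[{"wx":0,"wy":0,"wz":0,"x":0,"y":0,"z":-0.02,"fingers":0.074},{"wx":0,"wy":0,"wz":0,"x":0,"y":0,"z":-0.04,"fingers":0.07},{"wx":0,"wy":0,"wz":0,"x":0,"y":0,"z":-0.05,"fingers":0.05},{"wx":0,"wy":0,"wz":0,"x":0.01,"y":0,"z":-0.05,"fingers":0.03},{"wx":-0.07,"wy":0,"wz":0,"x":0.02,"y":0,"z":-0.04,"fingers":0.0},{"wx":-0.07,"wy":0,"wz":0,"x":0.02,"y":0,"z":0,"fingers":0.0},{"wx":0,"wy":0,"wz":0,"x":0,"y":0,"z":0,"fingers":0.0}]'; python3 - <<'E'
from h import *
st();fl();yaw=-.25
for n in("scene","wrist"):
    im,d,K,C=cam(n);P=pts(d,K,C);np.savez(n+"8.npz",im=im,P=P);cv2.imwrite(f"pics/{n}8.png",im)
    d=P.reshape(-1,3)-[.530,-.1145,0];x=d[:,0]*np.cos(yaw)+d[:,1]*np.sin(yaw);y=-d[:,0]*np.sin(yaw)+d[:,1]*np.cos(yaw);z=d[:,2]
    m=(abs(x)<.06)&(abs(y)<.05)&(z>.03)&(z<.06);p=np.c_[x,y,z][m]
    if m.sum()>20:print(n,m.sum(),np.percentile(p,[2,50,98],axis=0).round(4).tolist(),cv2.minAreaRect((p[:,:2]*1000).astype(np.float32)),"plane",np.linalg.lstsq(np.c_[p[:,:2],np.ones(len(p))],p[:,2],rcond=None)[0].round(3))
E
```

```text
t: 20.12
position: [0.4891, -0.0692, 0.2458]
eef_rot: [-3.141, -0.001, 2.892]
ft_force: [0.8, -0.4, -0.3]
grip_width: 0.263
grip_force: 0.0
{'t': 20.125, 'position': [0.4891, -0.0692, 0.2458], 'eef_rot': [-3.1412, -0.0006, 2.8917], 'ft_force': [0.8006, -0.3671, -0.3156], 'grip_width': 0.2632, 'grip_force': 0.0, 'q': [0.157, 0.3124, -0.1693, 2.0954, 0.0772, 0.7402, 1.2596]}
R [[-0.969, 0.247, -0.001], [0.247, 0.969, -0.0], [0.001, -0.0, -1.0]]
case xyz [-0.0509  0.0338  0.2458] tilt right -0.0 tilt +x 0.001 r 0.2184 ang 1.112
scene 540 [[-0.0494, -0.0288, 0.0344], [-0.0114, 0.0039, 0.0431], [0.0501, 0.0324, 0.0455]] ((4.553745269775391, 2.6747360229492188), (111.92411804199219, 65.54075622558594), 0.9776902794837952) plane [0.004 0.033 0.043]
wrist 4102 [[-0.0567, -0.0265, 0.0392], [-0.0165, 0.007, 0.0412], [0.047, 0.0335, 0.0439]] ((-3.6304473876953125, -4.627971649169922), (91.03743743896484, 112.8160400390625), 89.82535552978516) plane [ 0.002 -0.002  0.041]
```

View pics/wrist8.png

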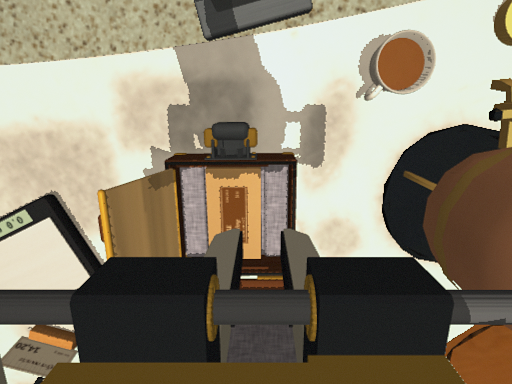

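The wrist view shows the box lying flat and label up in the lane, at about (235,210). Its top is level at z≈0.042, and the flap is open to the left (140,225). Next I'll fold the flap: go round to its outer side with closed fingers.

```bash
python3 -m creep '[{"wx":0,"wy":0,"wz":0,"x":-0.015,"y":-0.037,"z":0,"fingers":0.0},{"wx":0,"wy":0,"wz":0,"x":-0.015,"y":-0.037,"z":0,"fingers":0.0},{"wx":0,"wy":0,"wz":0,"x":-0.015,"y":-0.037,"z":0,"fingers":0.0},{"wx":0,"wy":0,"wz":0,"x":-0.015,"y":-0.037,"z":0,"fingers":0.0},{"wx":0,"wy":0,"wz":0,"x":-0.015,"y":-0.037,"z":0,"fingers":0.0},{"wx":0,"wy":0,"wz":0,"x":0,"y":0,"z":0.05,"fingers":0.0},{"wx":0,"wy":0,"wz":0,"x":0,"y":0,"z":0.055,"fingers":0.0},{"wx":0,"wy":0,"wz":0,"x":0,"y":0,"z":0,"fingers":0.0}]'; python3 - <<'E'
from h import *
st();fl()
E
```

```text
t: 21.22
position: [0.5162, -0.2644, 0.136]
eef_rot: [3.141, -0.01, 2.895]
ft_force: [-0.4, -0.3, 0.0]
grip_width: 0.007
grip_force: 0.0
{'t': 21.225, 'position': [0.5162, -0.2644, 0.136], 'eef_rot': [3.1409, -0.0095, 2.8954], 'ft_force': [-0.4013, -0.2904, 0.0173], 'grip_width': 0.0069, 'grip_force': 0.0, 'q': [0.448, 0.5569, -0.1056, 2.0099, 0.101, 0.5893, 1.5984]}
R [[-0.97, 0.244, -0.009], [0.244, 0.97, 0.003], [0.01, 0.001, -1.0]]
case xyz [ 0.0238 -0.1487  0.136 ] tilt right 0.001 tilt +x 0.01 r 0.1214 ang 2.354
```

```bash
python3 -m creep '[{"wx":0,"wy":0,"wz":0,"x":0,"y":0.025,"z":0,"fingers":0.0},{"wx":0,"wy":0,"wz":0,"x":0,"y":0.012,"z":0,"fingers":0.0},{"wx":0,"wy":0,"wz":0,"x":0,"y":0.012,"z":0,"fingers":0.0},{"wx":0,"wy":0,"wz":0,"x":0,"y":0.012,"z":0,"fingers":0.0},{"wx":0,"wy":0,"wz":0,"x":0,"y":0.012,"z":0,"fingers":0.0},{"wx":0,"wy":0,"wz":0,"x":0,"y":0.012,"z":0,"fingers":0.0},{"wx":0,"wy":0,"wz":0,"x":0,"y":0.006,"z":0,"fingers":0.0},{"wx":0,"wy":0,"wz":0,"x":0,"y":0,"z":0,"fingers":0.0},{"wx":0,"wy":0,"wz":0,"x":0,"y":0,"z":0,"fingers":0.0},{"wx":0,"wy":0,"wz":0,"x":0,"y":0,"z":0,"fingers":0.0}]'; cat >> h.py <<'E'
def casepts(P,c=(.530,-.1145),yaw=-.25):
    d=P.reshape(-1,3)-[c[0],c[1],0];return np.c_[d[:,0]*np.cos(yaw)+d[:,1]*np.sin(yaw),-d[:,0]*np.sin(yaw)+d[:,1]*np.cos(yaw),d[:,2]]
E
python3 - <<'E'
from h import *
st();fl()
im,d,K,C=cam("scene");q=casepts(pts(d,K,C));np.savez("sc9.npz",im=im);
for lo in np.arange(.04,.18,.01):
    m=(abs(q[:,0]+.03)<.03)&(abs(q[:,1])<.12)&(q[:,2]>lo)&(q[:,2]<lo+.01);print(round(lo,2),m.sum(),np.percentile(q[m,1],[5,50,95]).round(3) if m.any() else "")
E
```

```text
t: 22.48
position: [0.5398, -0.178, 0.14]
eef_rot: [-3.141, -0.001, 2.893]
ft_force: [0.2, -0.3, 0.4]
grip_width: 0.004
grip_force: 0.0
{'t': 22.475, 'position': [0.5398, -0.178, 0.14], 'eef_rot': [-3.1413, -0.0012, 2.8933], 'ft_force': [0.1925, -0.2695, 0.3747], 'grip_width': 0.0044, 'grip_force': 0.0, 'q': [0.284, 0.5374, -0.0939, 2.0396, 0.0896, 0.5696, 1.4502]}
R [[-0.969, 0.246, -0.001], [0.246, 0.969, 0.0], [0.001, -0.0, -1.0]]
case xyz [ 0.0253 -0.0591  0.14  ] tilt right -0.0 tilt +x 0.001 r 0.0901 ang 1.528
0.04 240 [-0.07   0.008  0.067]
0.05 197 [-0.069 -0.058  0.069]
0.06 122 [-0.054 -0.049 -0.042]
0.07 123 [-0.043 -0.037 -0.032]
0.08 121 [-0.032 -0.026 -0.019]
0.09 119 [-0.022 -0.014 -0.008]
0.1 112 [-0.009 -0.004  0.002]
0.11 102 [-0.002  0.008  0.015]
0.12 80 [-0.008  0.015  0.018]
0.13 0 
0.14 0 
0.15 0 
0.16 0 
0.17 0
```

```bash
cat >> h.py <<'E'
def case2tool(targets,tilt=None,tip=False,c=(.530,-.1145),yaw=-.25):
    "successive case-frame TCP (or fingertip) targets -> tool-axis shifts"
    s=monitor.observe();R=Ro.from_euler('xyz',s["eef_rot"]);Z=Ro.from_euler('z',yaw);p=np.array(s["position"])+(R.apply([0,0,.014]) if tip else 0)
    for t in targets:
        w=Z.apply(t)+[c[0],c[1],0];print(t,np.round(R.inv().apply(w-p),4));p=w
E
python3 -m creep '[{"wx":0,"wy":0,"wz":0,"x":0,"y":-0.02,"z":-0.04,"fingers":0.0},{"wx":0,"wy":0,"wz":0,"x":0,"y":0,"z":-0.05,"fingers":0.0},{"wx":0,"wy":-0.1,"wz":0,"x":0.02,"y":0.02,"z":-0.04,"fingers":0.0},{"wx":0,"wy":-0.1,"wz":0,"x":0.02,"y":0.03,"z":0,"fingers":0.0},{"wx":0,"wy":-0.1,"wz":0,"x":0.02,"y":0.03,"z":0,"fingers":0.0},{"wx":0,"wy":-0.1,"wz":0,"x":0,"y":0.025,"z":0,"fingers":0.0},{"wx":0,"wy":0,"wz":0,"x":0,"y":0,"z":0,"fingers":0.0}]'
python3 - <<'E'
from h import *
st();fl()
im,d,K,C=cam("side");q=casepts(pts(d,K,C));cv2.imwrite("pics/s10.png",cv2.resize(im[60:300,150:420],None,fx=2.5,fy=2.5))
m=(abs(q[:,0])<.058)&(abs(q[:,1])<.05)&(q[:,2]>.03)&(q[:,2]<.15);print("inside z",m.sum(),np.percentile(q[m,2],[5,25,50,75,95]).round(4) if m.any() else "")
for n in("scene","side"):
    P=np.load(n+"0.npz")["P"].reshape(-1,3)
    for y in np.arange(-.3,.1,.05):
        m=(P[:,1]>y)&(P[:,1]<y+.05)&(P[:,2]>.17)&(P[:,2]<.45)&(P[:,0]>.6)&(P[:,0]<.9);print(n,round(y,2),m.sum(),P[m].min(0).round(3) if m.any() else "",P[m].max(0).round(3) if m.any() else "")
case2tool([(.1,.025,.245),(.135,.025,.245),(.135,.025,.165)],tip=True)
E
```

```text
t: 23.4
position: [0.5023, -0.0773, 0.264]
eef_rot: [-3.141, 0.398, 2.901]
ft_force: [0.0, -0.3, 0.6]
grip_width: 0.006
grip_force: 0.0
{'t': 23.4, 'position': [0.5023, -0.0773, 0.264], 'eef_rot': [-3.1414, 0.3985, 2.9005], 'ft_force': [0.0367, -0.2787, 0.594], 'grip_width': 0.0063, 'grip_force': 0.0, 'q': [-0.0488, 0.1802, 0.0279, 2.328, 0.376, 0.2653, 0.9622]}
R [[-0.895, 0.239, 0.377], [0.22, 0.971, -0.093], [-0.388, -0.0, -0.922]]
case xyz [-0.036   0.0292  0.264 ] tilt right 0.004 tilt +x -0.398 r 0.233 ang 1.164
inside z 910 [0.0495 0.0505 0.0513 0.052  0.0571]
scene -0.3 2327 [ 0.738 -0.3    0.17 ] [ 0.897 -0.25   0.45 ]
scene -0.25 1943 [ 0.744 -0.25   0.17 ] [ 0.9  -0.2   0.45]
scene -0.2 373 [ 0.753 -0.2    0.17 ] [ 0.9   -0.158  0.45 ]
scene -0.15 0  
scene -0.1 0  
scene -0.05 0  
scene -0.0 109 [0.776 0.031 0.171] [0.822 0.05  0.217]
scene 0.05 517 [0.6  0.05 0.17] [0.85  0.1   0.252]
side -0.3 2339 [ 0.736 -0.3    0.17 ] [ 0.894 -0.25   0.45 ]
side -0.25 1911 [ 0.745 -0.25   0.17 ] [ 0.9  -0.2   0.45]
side -0.2 620 [ 0.752 -0.2    0.17 ] [ 0.9  -0.15  0.45]
side -0.15 0  
side -0.1 0  
side -0.05 0  
side -0.0 116 [0.773 0.029 0.171] [0.821 0.05  0.218]
side 0.05 460 [0.6   0.051 0.17 ] [0.847 0.1   0.252]
(0.1, 0.025, 0.245) [-0.1169 -0.0034  0.056 ]
(0.135, 0.025, 0.245) [-0.0323 -0.0002  0.0136]
(0.135, 0.025, 0.165) [0.031  0.0001 0.0737]
```

View pics/s10.png

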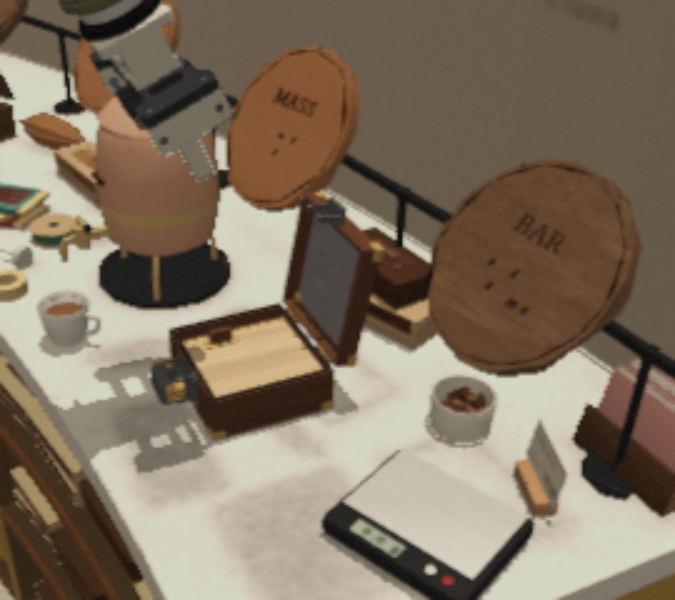

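The view shows the flap folded flat at (265,355) in the crop and the lid still standing at (335,285). The cup, dish and sign are undisturbed. Now I'll reach over the lid's edge, hook behind it and draw it shut.

```bash
python3 -m creep '[{"wx":0,"wy":0,"wz":0.009,"x":-0.04,"y":-0.001,"z":0.017,"fingers":0.0},{"wx":0,"wy":0,"wz":0,"x":-0.04,"y":-0.001,"z":0.019,"fingers":0.0},{"wx":0,"wy":0,"wz":0,"x":-0.04,"y":-0.001,"z":0.019,"fingers":0.0},{"wx":0,"wy":0,"wz":0,"x":-0.03,"y":0,"z":0.014,"fingers":0.0},{"wx":0,"wy":0,"wz":0,"x":0.016,"y":0,"z":0.037,"fingers":0.0},{"wx":0,"wy":0,"wz":0,"x":0.012,"y":0,"z":0.027,"fingers":0.0},{"wx":0,"wy":0,"wz":0,"x":0,"y":0,"z":0,"fingers":0.0}]'
python3 - <<'E'
from h import *
st();fl()
E
```

```text
t: 24.32
position: [0.6605, -0.1269, 0.1865]
eef_rot: [3.139, 0.394, 2.882]
ft_force: [0.2, -0.4, 0.0]
grip_width: 0.004
grip_force: 0.0
{'t': 24.325, 'position': [0.6605, -0.1269, 0.1865], 'eef_rot': [3.1395, 0.3941, 2.8822], 'ft_force': [0.2138, -0.3988, 0.0435], 'grip_width': 0.0042, 'grip_force': 0.0, 'q': [0.0628, 0.4847, 0.0125, 2.0742, 0.3173, 0.2044, 1.0859]}
R [[-0.892, 0.256, 0.372], [0.237, 0.967, -0.096], [-0.384, 0.002, -0.923]]
case xyz [0.1295 0.0203 0.1865] tilt right -0.002 tilt +x -0.394 r 0.1599 ang 1.023
```

```bash
python3 -m creep '[{"wx":0,"wy":0,"wz":0.006,"x":0.0125,"y":0,"z":-0.005,"fingers":0.0},{"wx":0,"wy":0,"wz":0,"x":0.0125,"y":0,"z":-0.005,"fingers":0.0},{"wx":0,"wy":0,"wz":0,"x":0.011,"y":0,"z":-0.006,"fingers":0.0},{"wx":0,"wy":0,"wz":0,"x":0.011,"y":0,"z":-0.006,"fingers":0.0},{"wx":0,"wy":0.03,"wz":0,"x":0.015,"y":0,"z":-0.0045,"fingers":0.0},{"wx":0,"wy":0.03,"wz":0,"x":0.015,"y":0,"z":-0.0045,"fingers":0.0}]'
python3 - <<'E'
from h import *
st();fl();case2tool([(.010,.02,.159),(-.026,.02,.128),(-.046,.02,.09),(-.048,.02,.078)],tip=True)
im,d,K,C=cam("side");q=casepts(pts(d,K,C))
m=(q[:,0]>-.1)&(q[:,0]<.13)&(q[:,1]<-.02)&(q[:,1]>-.072)&(q[:,2]>.09)&(q[:,2]<.25);p=q[m];i=p[:,2].argsort()[-40:];print("lid top pts",m.sum(),p[i].mean(0).round(3) if m.any() else "")
E
```

```text
t: 25.08
position: [0.58, -0.1023, 0.1879]
eef_rot: [3.136, 0.336, 2.879]
ft_force: [1.6, -0.5, -0.6]
grip_width: 0.006
grip_force: 0.8
{'t': 25.075, 'position': [0.58, -0.1023, 0.1879], 'eef_rot': [3.1356, 0.3363, 2.879], 'ft_force': [1.6435, -0.4716, -0.5622], 'grip_width': 0.006, 'grip_force': 0.8144, 'q': [0.0355, 0.4078, 0.0079, 2.2084, 0.3152, 0.2053, 1.0529]}
R [[-0.912, 0.258, 0.32], [0.245, 0.966, -0.08], [-0.33, 0.006, -0.944]]
case xyz [0.0455 0.0242 0.1879] tilt right 0.002 tilt +x -0.336 r 0.1631 ang 1.007
(0.01, 0.02, 0.159) [ 0.043  -0.0047  0.0016]
(-0.026, 0.02, 0.128) [ 0.0442 -0.0006  0.0174]
(-0.046, 0.02, 0.09) [ 0.0314 -0.0004  0.0293]
(-0.048, 0.02, 0.078) [ 0.0058 -0.0001  0.0107]
lid top pts 439 [ 0.011 -0.057  0.219]
```

```bash
python3 -m creep '[{"wx":0,"wy":0.04,"wz":0.01,"x":0.0145,"y":-0.001,"z":0.0005,"fingers":0.0},{"wx":0,"wy":0.04,"wz":0,"x":0.0145,"y":-0.001,"z":0.001,"fingers":0.0},{"wx":0,"wy":0.04,"wz":0,"x":0.014,"y":-0.001,"z":0.003,"fingers":0.0},{"wx":0,"wy":0.04,"wz":0,"x":0.014,"y":0,"z":0.006,"fingers":0.0},{"wx":0,"wy":0.04,"wz":0,"x":0.013,"y":0,"z":0.009,"fingers":0.0},{"wx":0,"wy":0,"wz":0,"x":0.01,"y":0,"z":0.009,"fingers":0.0}]'
python3 - <<'E'
from h import *
st();fl();case2tool([(-.03,.02,.125),(-.046,.02,.09),(-.048,.02,.078)],tip=True)
E
```

```text
t: 25.88
position: [0.5104, -0.0867, 0.1397]
eef_rot: [3.133, 0.136, 2.869]
ft_force: [2.4, -0.7, 0.6]
grip_width: 0.006
grip_force: 0.8
{'t': 25.875, 'position': [0.5104, -0.0867, 0.1397], 'eef_rot': [3.1329, 0.1362, 2.8687], 'ft_force': [2.4292, -0.695, 0.5628], 'grip_width': 0.0055, 'grip_force': 0.8262, 'q': [0.1254, 0.4587, -0.1106, 2.2493, 0.2419, 0.31, 1.102]}
R [[-0.954, 0.268, 0.133], [0.267, 0.963, -0.028], [-0.136, 0.009, -0.991]]
case xyz [-0.0259  0.0221  0.1397] tilt right 0.006 tilt +x -0.136 r 0.1236 ang 0.811
(-0.03, 0.02, 0.125) [ 0.006  -0.0023 -0.    ]
(-0.046, 0.02, 0.09) [ 0.0206 -0.0006  0.0325]
(-0.048, 0.02, 0.078) [ 0.0036 -0.0001  0.0116]
```

```bash
python3 -m creep '[{"wx":0,"wy":0.03,"wz":-0.02,"x":0.01,"y":-0.001,"z":0.004,"fingers":0.0},{"wx":0,"wy":0.03,"wz":0,"x":0.009,"y":-0.001,"z":0.01,"fingers":0.0},{"wx":0,"wy":0.03,"wz":0,"x":0.006,"y":0,"z":0.012,"fingers":0.0},{"wx":0,"wy":0,"wz":0,"x":0.003,"y":0,"z":0.01,"fingers":0.0},{"wx":0,"wy":0,"wz":0,"x":0.001,"y":0,"z":0.004,"fingers":0.0}]'
python3 - <<'E'
from h import *
st();fl();case2tool([(-.048,.02,.084),(-.05,.02,.078)],tip=True)
E
```

```text
t: 26.5
position: [0.4854, -0.0815, 0.0968]
eef_rot: [3.135, 0.048, 2.89]
ft_force: [0.5, 0.4, 1.4]
grip_width: 0.003
grip_force: 0.7
{'t': 26.5, 'position': [0.4854, -0.0815, 0.0968], 'eef_rot': [3.1354, 0.0476, 2.8901], 'ft_force': [0.5116, 0.4144, 1.3984], 'grip_width': 0.0033, 'grip_force': 0.7227, 'q': [0.1407, 0.5361, -0.1289, 2.2707, 0.2404, 0.2986, 1.1223]}
R [[-0.967, 0.249, 0.048], [0.249, 0.969, -0.006], [-0.048, 0.006, -0.999]]
case xyz [-0.0514  0.0209  0.0968] tilt right 0.006 tilt +x -0.048 r 0.0961 ang 0.509
(-0.048, 0.02, 0.084) [-0.0028 -0.001  -0.001 ]
(-0.05, 0.02, 0.078) [ 0.0023 -0.      0.0059]
```

Nearly shut, so I'll press down in small steps.

```bash
python3 -m creep '[{"wx":0,"wy":0,"wz":0,"x":0,"y":-0.001,"z":0.002,"fingers":0.0},{"wx":0,"wy":0,"wz":0,"x":0,"y":0,"z":0.002,"fingers":0.0},{"wx":0,"wy":0,"wz":0,"x":0,"y":0,"z":0.001,"fingers":0.0},{"wx":0,"wy":0,"wz":0,"x":0,"y":0,"z":0,"fingers":0.0}]'
python3 - <<'E'
from h import *
st();fl()
E
```

```text
t: 27.0
position: [0.4852, -0.0825, 0.0928]
eef_rot: [3.136, 0.048, 2.89]
ft_force: [-1.8, 0.7, 4.3]
grip_width: 0.006
grip_force: 1.8
{'t': 27.0, 'position': [0.4852, -0.0825, 0.0928], 'eef_rot': [3.1356, 0.0478, 2.8903], 'ft_force': [-1.754, 0.6559, 4.2949], 'grip_width': 0.0058, 'grip_force': 1.8367, 'q': [0.1391, 0.5437, -0.1242, 2.2736, 0.2438, 0.2878, 1.1214]}
R [[-0.967, 0.248, 0.048], [0.248, 0.969, -0.006], [-0.048, 0.006, -0.999]]
case xyz [-0.0513  0.0199  0.0928] tilt right 0.006 tilt +x -0.048 r 0.0933 ang 0.476
```

```bash
python3 -m creep '[{"wx":0,"wy":0,"wz":0,"x":0,"y":0,"z":0.0015,"fingers":0.0},{"wx":0,"wy":0,"wz":0,"x":0,"y":0,"z":0.001,"fingers":0.0},{"wx":0,"wy":0,"wz":0,"x":0,"y":0,"z":0,"fingers":0.0}]'
python3 - <<'E'
from h import *
st();fl()
E
```

```text
t: 27.38
position: [0.485, -0.0824, 0.0906]
eef_rot: [3.136, 0.048, 2.89]
ft_force: [-5.8, 2.1, 13.1]
grip_width: 0.008
grip_force: 6.4
{'t': 27.375, 'position': [0.485, -0.0824, 0.0906], 'eef_rot': [3.1357, 0.0476, 2.8904], 'ft_force': [-5.7546, 2.1158, 13.1232], 'grip_width': 0.0076, 'grip_force': 6.3549, 'q': [0.137, 0.5476, -0.1215, 2.2753, 0.2453, 0.2821, 1.1199]}
R [[-0.968, 0.248, 0.048], [0.248, 0.969, -0.006], [-0.048, 0.006, -0.999]]
case xyz [-0.0515  0.0199  0.0906] tilt right 0.006 tilt +x -0.048 r 0.0923 ang 0.455
```

```bash
python3 -m creep '[{"wx":0,"wy":0,"wz":0,"x":0,"y":0,"z":0.001,"fingers":0.0},{"wx":0,"wy":0,"wz":0,"x":0,"y":0,"z":0.001,"fingers":0.0},{"wx":0,"wy":0,"wz":0,"x":0,"y":0,"z":0,"fingers":0.0}]'
python3 - <<'E'
from h import *
st();fl()
E
```

```text
t: 27.75
position: [0.4848, -0.0824, 0.089]
eef_rot: [3.136, 0.047, 2.89]
ft_force: [-7.5, 2.9, 20.5]
grip_width: 0.006
grip_force: 10.3
{'t': 27.75, 'position': [0.4848, -0.0824, 0.089], 'eef_rot': [3.1359, 0.0475, 2.8905], 'ft_force': [-7.4511, 2.9392, 20.5003], 'grip_width': 0.006, 'grip_force': 10.2766, 'q': [0.1352, 0.5506, -0.1194, 2.2768, 0.2465, 0.2777, 1.1188]}
R [[-0.968, 0.248, 0.047], [0.248, 0.969, -0.006], [-0.047, 0.006, -0.999]]
case xyz [-0.0517  0.0199  0.089 ] tilt right 0.006 tilt +x -0.047 r 0.0916 ang 0.439
```

```bash
python3 -m creep '[{"wx":0,"wy":0,"wz":0,"x":0,"y":0,"z":-0.01,"fingers":0.0},{"wx":0,"wy":0,"wz":0,"x":0,"y":0,"z":-0.05,"fingers":0.0},{"wx":0,"wy":0,"wz":0,"x":0,"y":0,"z":-0.05,"fingers":0.0},{"wx":0,"wy":0,"wz":0,"x":0,"y":0,"z":-0.05,"fingers":0.0},{"wx":0,"wy":0,"wz":0,"x":0,"y":0,"z":0,"fingers":0.0},{"wx":0,"wy":0,"wz":0,"x":0,"y":0,"z":0,"fingers":0.0},{"wx":0,"wy":0,"wz":0,"x":0,"y":0,"z":0,"fingers":0.0},{"wx":0,"wy":0,"wz":0,"x":0,"y":0,"z":0,"fingers":0.0}]'
python3 - <<'E'
from h import *
st()
im,d,K,C=cam("side");P=pts(d,K,C);q=casepts(P);p=P.reshape(-1,3)
m=(abs(q[:,0])<.068)&(abs(q[:,1])<.069)&(q[:,2]>.06)&(q[:,2]<.2);p2=q[m];print("lid",m.sum(),np.percentile(p2[:,2],[5,50,95]).round(4),[np.median(p2[(p2[:,0]>a)&(p2[:,0]<a+.03),2]).round(4) for a in(-.065,-.03,0,.03)])
for k,(cx,cy) in dict(cup=(.414,.094),dish=(.672,-.298)).items():
    m=(np.hypot(p[:,0]-cx,p[:,1]-cy)<.06)&(p[:,2]>.025)&(p[:,2]<.07);print(k,m.sum(),p[m].mean(0).round(4))
b=[np.load("side0.npz")["im"],im];print("sign diff",np.abs(b[0][228:268,352:380].astype(int)-b[1][228:268,352:380]).mean())
E
```

```text
t: 28.75
position: [0.4779, -0.0815, 0.247]
eef_rot: [3.135, 0.047, 2.891]
ft_force: [-0.5, -0.0, 0.4]
grip_width: 0.008
grip_force: 0.0
{'t': 28.75, 'position': [0.4779, -0.0815, 0.247], 'eef_rot': [3.1354, 0.0468, 2.8906], 'ft_force': [-0.5187, -0.0226, 0.4493], 'grip_width': 0.0076, 'grip_force': 0.0, 'q': [0.2527, 0.2865, -0.2559, 2.1394, 0.1221, 0.6811, 1.2351]}
R [[-0.968, 0.248, 0.047], [0.248, 0.969, -0.006], [-0.047, 0.006, -0.999]]
lid 1539 [0.0782 0.0803 0.082 ] [np.float64(0.0805), np.float64(0.0804), np.float64(0.0803), np.float64(0.0803)]
cup 313 [0.4138 0.0946 0.0394]
dish 385 [ 0.6717 -0.2996  0.0333]
sign diff 2.038095238095238
```

The lid is shut and flat at 0.0804 m after a second on its own. The cup and dish are where they started, and the sign's image patch is essentially unchanged. Handing in.

```bash
python3 -c "
from h import *
print(workorder.sign_off())"
```

```text
the job is handed in; nothing more can be done
None
```

The chocolate box lies flat and label up in the case, the flap is folded over it and the lid is shut and caught, handed in at about 29 s; the gripper did shift the box on the scale while opening the flap, and the cup, dish and sign were not moved.

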